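# Hang a rinsed dipping basket to drain on a large S-hook

### The arm

A 7-joint arm with a two-finger parallel gripper is mounted at the origin on the work surface; the furniture and walls round the work are solid. World frame = base frame: x ahead of the robot, y to its left, z up, the work surface at z = 0. Lengths are in m, angles in degrees, forces in N, time in s.
With the tool pointing down it reaches from about 0.425 to 0.95 m from the base axis. Payload 4.7 kg.
Tool frame: the origin (TCP) lies at the very end of the fingers, on their centre line; the grasp point (between the pads) lies 19 mm behind it; z points along the fingers, y is the line along which they close (so a half turn about z gives the same grasp; the last joint's range is limited). The gripper opens to 87 mm and grips with 3 to 60 N. Pads are 19 mm wide; open, the fingers measure 117 mm over their backs; the gripper's body (75 mm by 190 mm) begins 51 mm behind the grasp point.
Start: joints at [75.464, 26.849, -2.785, 87.806, 1.381, 65.374, -4.715], TCP at [0.151, -0.658, 0.223] pointing down, gripper open.
Joint ranges: [-148.3, 148.3], [-19.14, 114.17], [-79.39, 73.82], [5.75, 140.21], [-59.74, 239.74], [12.07, 113.84], [-152.46, 152.46]. Speed limits (degrees/s): [147.25, 147.25, 180, 180, 180, 180, 180].

### API

Orientations are given as [roll, pitch, yaw] about the fixed x, y, z axes, in that order (R = Rz(yaw) Ry(pitch) Rx(roll)).
In Python, from station import readout, viewer, job gives the robot as it stands. The module is installed in compiled form; this text tells all that it offers.
- The arm moves only by the tool apply_moves, never from a script. Its argument "series" is a list of rows, each an object with "fingers": the finger opening in cm, from 0 to 8.7; "translation": the shift along the world's x, y, z in cm, a list of three; "roll": the turn about the world's z in rad. A call has exactly 5 rows; each row shifts and turns the commanded pose from where the row before left it; what a row does not reach is not made up. A row lasts 1/10 s, in which the tool goes at most 50 mm and 8.59 degrees, less where a joint would pass 70% of its speed; a pose out of reach is approached as far as the arm can. A call with a gripper value outside its range is refused whole. The fingers move at their own pace and stop on an object; "grip_force" is the grip in N (left out, the last holds). Time passes only in rows, so rows that do not move let the fingers close, or fill a call up. It gives the time, the measured TCP pose, the force, the opening and the grip force at its end, in the units of the state.
- readout.observe(): the state, without advancing time (a new reading comes with each control period).
- viewer.get_image(name): name is "scene" or "top"; returns (picture, depth): 384x512x3 uint8, blue, green, red; 384x512 float32, m along the optical axis (not along the pixel's ray), 0 where there is no reading.
- viewer.get_calibration(name): a dict with "camera_matrix" (3x3 intrinsics, pixels), "k1" (the pictures are not rectified: a ray, as slopes to the right and down, at radius r is drawn at 1 + k1 r^2 times it, then the intrinsics apply), "rvec" (rotation vector, rad) and "tvec" (3), from world to camera coordinates, as OpenCV has them. Camera axes: x right, y down, z forward; pixel columns grow to the right and rows downward; lengths in m; the calibration is good to about 2 mm. A picture is of the moment at which its call begins. get_calibration takes no time and is no camera call.
- job.job_done(): hands the job in; it is judged then, once.
The state is a dict: "time": time; "joints": joint angles; "joint_velocities": joint speeds; "joint_torque": joint torques, N m; "tool_pos": TCP position; "tool_rot": TCP orientation; "ft_force": force on the tool from outside, world axes, zero at the start; "moment": the same for the moment, N m; "finger_gap": opening from 0.0 (shut) to 1.0 (fully open); "grasp_force": force on a finger pad.
Only numpy, scipy, OpenCV 4.12 (cv2) and the standard library are available. Lean on these libraries where they do the work, as an engineer would, in place of code of your own. Each camera call takes 0.05 s, during which the arm holds its last target. There are 200 camera calls.

### The job

Hang the rinsed wire basket that stands on the bench up to drain next to the one already hanging: take the large S-hook off the low side rod, hook it over the frame's crossbar and let go, then hang the basket by its bail from the hook's lower curl. The basket must hang free and still, wholly over the drip tray and clear of its neighbour. Leave the two small S-hooks on their rod, and do not disturb the hanging pair or the bottle, pot and timer standing about.

Things in the scene. Friction and masses are not known exactly. Their poses are not given: they have to be found in the camera images.
- drying_frame: fixed drying frame: two retort stands joined by a level crossbar. Origin on the bench under the bar's middle; +y along the bar, -x is the working side facing the robot. Uprights 12 mm thick, 322 mm tall at x +22, y +-160 mm (behind the bar); bossheads 26 mm long in y, up to 315 mm high, reaching to x -10 mm; base plates 130 x 60 x 12 mm at y +-160 mm
- crossbar_mid (a point): middle of the crossbar, on its axis, 300 mm above the bench; axes as the frame's. The bar is a steel rod 12 mm thick, free between the bossheads (y -145 to +145 mm) except for the neighbour
- drip_tray: fixed shallow aluminium drip tray, 200 (x) x 256 (y) x 20 mm high, wall 3 mm, lying under the crossbar. Origin at the centre of its underside, y along its length. The basket hangs wholly over it while its centre is within 28 mm in x and 100 mm in y of this origin
- other_hook: neighbour: a second S-hook like large_hook, already hanging on the crossbar with other_basket, 0 to 80 mm from the bar's middle on the frame's +y side (so the free stretch lies on its -y side, of varying width). Origin at its middle. Not to be disturbed
- other_basket: the neighbour basket (same shape as basket, origin at the centre of its underside), hanging from other_hook. Do not disturb
- hook_stand: fixed low retort stand for spare hooks, its rod pointing roughly at the robot's side of the bench: base plate 62 x 200 x 12 mm (centre at y -20 mm), upright 12 mm thick, 195 mm tall at x +22, y -85 mm, bosshead up to 185 mm high. Origin on the bench below side_rod; +y along the side rod towards its free end, near the robot
- side_rod (a point): point on the axis of the level side rod, 170 mm above the bench; the rod is 6 mm thick and runs along the stand's y from -100 mm to +125 mm (free end). The three spare hooks hang on it at y -15, +40 and +95 mm, in any order
- large_hook: large S-hook, 8 mm round steel bar, 120 mm long, 48 mm wide, about 90 g, hanging loose. It lies in its x-z plane; y is the plane's normal, along the rod it hangs on; origin at its middle, z up. Bar centre line: two curls of radius 20 mm (inside width 32) about (x 0, z +36) and (x 0, z -36) mm, joined by the straight stem across the origin from the upper curl's -x to the lower curl's +x side
- upper_curl (a point): point inside the large hook's upper curl (hook z +46 mm) that lies on the crossbar's axis when seated. The curl opens downward, free end at hook x +20, down to z +26 mm: a bar enters or leaves under that free end on the hook's +x side, at about z +10 mm, then moves up into the curl. Fingers closing along hook y pinch its stem side from above at x -20, z +36 mm, or the crest (top z +60)
- lower_curl (a point): point inside the large hook's lower curl (hook z -50 mm) where the bail wire's centre lies when hung; axes as the hook's. This curl opens upward; its free end is at hook x -20, up to z -26 mm. The bail enters by passing over that free end towards hook +x, then being lowered
- small_hook_a: small S-hook, 5 mm bar, 45 mm long, too narrow for the crossbar (origin at its middle); stays on the side rod
- small_hook_b: the other small S-hook, same shape; stays on the side rod
- basket: narrow stainless wire dipping basket to be hung, about 120 g, loose on the bench. Origin at the centre of its underside, z up. Body 140 (x) x 50 (y) x 55 mm high, rigid, flat-sided. A rigid upright bail (4 mm wire, welded, does not swing) stands in its y-z plane: legs at y +-23.5 mm from the rim to z 106 mm, then an arch to the crest at z 139 mm
- bail_crest (a point): centre of the bail wire at its crest, 139 mm above the basket's underside; axes as the basket's; hung with its y along the hook's y. A grip across the basket's 50 mm width near its robot-side end (x about -55 mm, 30 mm above its underside), tool tilted 12 to 45 degrees with the hand leaning back to the robot, keeps the hand clear of bail, hook and crossbar
- specimen_pot: screw-lid specimen pot, 50 mm across, 64 mm high, a bystander (origin at the centre of its underside)
- dropper_bottle: brown dropper bottle, 34 mm across, 107 mm high, a bystander (origin at the centre of its underside)
- timer: white lab timer, 68 x 62 x 18 mm, a bystander (origin at the centre of its underside)
- binder_a: fixed obstacle: red ring binder standing on the bench, 285 (x) x 50 (y) x 318 mm high, long side along world x; origin at the centre of its underside. It stands between the hook stand and the drying frame: what is carried across goes over the binders, well clear
- binder_b: fixed obstacle: black ring binder beside it, same size, origin at the centre of its underside
There are look-alikes about, which are no part of the job. Leave any orange or purple look-alike of the large_hook alone.

How it is judged:
By the outcome, as a careful person would: the job done as asked, in the order asked, and still so for the second after the job is handed in, with the robot touching nothing.
It also fails if it takes over 69 s, if anything falls off the work surface, if the arm or the gripper's body presses on something with over 40 N, if the wrist force passes 120 N, or if a joint passes its speed limit or range.

## Working session

There is one attempt and no reset: what is moved stays moved. The work goes in short steps, Python scripts to look and compute and a tool call to move; the robot and the scene stay as the last step left them, time stands still between calls to the robot, and variables do not carry over. Pictures are saved under pics/ and viewed, at most 10 in all, crops included, and the job is handed in when it is done.

Besides the shell and the picture viewer there is one more tool, called by a JSON object that holds its "method" and its "body". apply_moves: Moves the arm, as the interface text tells. Its arguments: {"type":"object","properties":{"series":{"type":"array"},"grip_force":{"type":"number"}},"required":["series"]}

```bash
mkdir -p pics
cat > h.py <<'E'
import numpy as np, cv2
from station import readout, viewer, job
def cal(n):
    c=viewer.get_calibration(n); R=cv2.Rodrigues(np.array(c["rvec"],float))[0]
    return np.array(c["camera_matrix"],float),c["k1"],R,np.array(c["tvec"],float).ravel()
def ray(n,uv):
    K,k,R,t=cal(n); uv=np.atleast_2d(np.array(uv,float))
    p=cv2.undistortPoints(uv[:,None],K,np.array([k,0,0,0.]))[:,0]
    d=np.c_[p,np.ones(len(p))]@R; return -R.T@t,d   # d per unit optical depth
def onz(n,uv,z):
    o,d=ray(n,uv); return o+d*((z-o[2])/d[:,2])[:,None]
def bydepth(n,uv,D):
    o,d=ray(n,uv); uv=np.atleast_2d(uv).astype(int); return o+d*D[uv[:,1],uv[:,0]][:,None]
def two(uv1,uv2,a="scene",b="top"):
    o1,d1=ray(a,uv1);o2,d2=ray(b,uv2);d1=d1[0];d2=d2[0]
    s=np.linalg.lstsq(np.c_[d1,-d2],o2-o1,rcond=None)[0]
    p,q=o1+d1*s[0],o2+d2*s[1]; return (p+q)/2,np.linalg.norm(p-q)
def proj(n,P):
    K,k,R,t=cal(n); return cv2.projectPoints(np.atleast_2d(np.array(P,float)),cv2.Rodrigues(R)[0],t,K,np.array([k,0,0,0.]))[0][:,0]
def grab(n,name=None,crop=None,scale=1):
    im,D=viewer.get_image(n); im=np.array(im)
    if name:
        o=im if crop is None else im[crop[1]:crop[3],crop[0]:crop[2]]
        cv2.imwrite("pics/%s.png"%name,cv2.resize(o,None,fx=scale,fy=scale,interpolation=cv2.INTER_CUBIC))
    return im,np.array(D)
E
python3 - <<'E'
from h import *
ims=[]
for n in("scene","top"):
    im,D=grab(n,n+"0",None,1.5); np.save(n+"0D",D);cv2.imwrite(n+"0.png",im)
    K,k,R,t=cal(n);print(n,K.tolist(),k,(-R.T@t).round(3),R.round(2).tolist())
print(readout.observe())
E
```

```text
scene [[435.4293570873113, 0.0, 257.19079650199103], [0.0, 435.4293570873113, 192.97268257376848], [0.0, 0.0, 1.0]] -0.09535721601937008 [ 0.757 -1.085  0.916] [[0.97, 0.23, 0.02], [0.13, -0.5, -0.86], [-0.19, 0.83, -0.52]]
top [[385.48269900615446, 0.0, 249.9569452073962], [0.0, 385.48269900615446, 196.5563900226203], [0.0, 0.0, 1.0]] -0.0653611250470451 [0.197 0.047 1.6  ] [[0.04, -1.0, -0.0], [-0.98, -0.04, -0.2], [0.2, 0.01, -0.98]]
{'time': 0.1, 'joints': array([75.46496234, 26.89362537, -2.78382751, 87.86699922,  1.38170539,
       65.37555211, -4.71466308]), 'joint_velocities': array([-0.03784813, -0.10546722,  0.02622782, -0.22636574, -0.00828936,
        0.03912644,  0.02366019]), 'joint_torque': array([ 1.11986472e-03, -5.09169352e+01, -8.12303717e-02, -2.36829436e+01,
       -6.14729128e-02,  3.44593241e-02,  5.76133334e-05]), 'tool_pos': array([ 0.15033739, -0.65748818,  0.2215924 ]), 'tool_rot': array([-1.79897509e+02,  4.60708865e-03,  1.28815857e+01]), 'ft_force': array([-0.10298011, -0.31000563, -0.02613779]), 'moment': array([-0.00651555, -0.00305737,  0.01050561]), 'grasp_force': 0.0, 'finger_gap': 1.0003748852375705}
```

View pics/scene0.png

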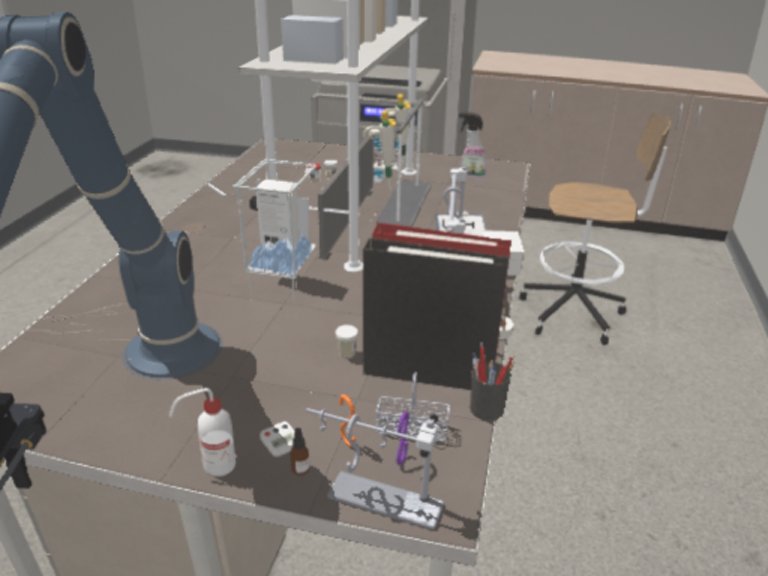

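View pics/top0.png

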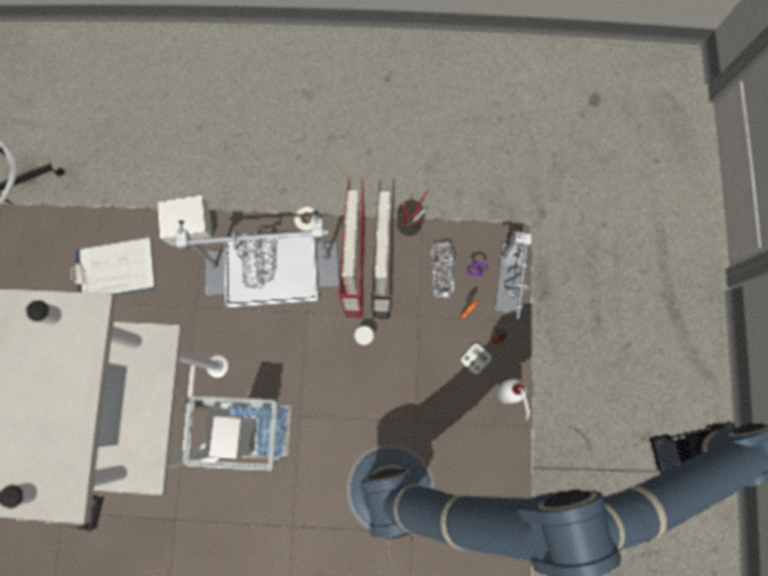

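The scene view shows the hook stand at about (385,440) of the 1.5x picture, with an orange S at (347,420) and a purple one at (403,438). The standing basket is at about (412,415) and the binders at (435,305). The top view shows the frame and neighbour at (265,260), the basket at (443,268) and the stand at (515,270). I'll enlarge the stand and the frame.

Run:
```python
import cv2,numpy as np
s=cv2.imread("scene0.png");t=cv2.imread("top0.png")
a=cv2.resize(s[235:355,195:315],None,fx=5,fy=5,interpolation=cv2.INTER_CUBIC)
cv2.imwrite("pics/c1.png",a)
b=cv2.resize(t[140:240,110:360],None,fx=3.2,fy=3.2,interpolation=cv2.INTER_CUBIC)
cv2.imwrite("pics/c2.png",b)
```

```text
(no output)
```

View pics/c1.png

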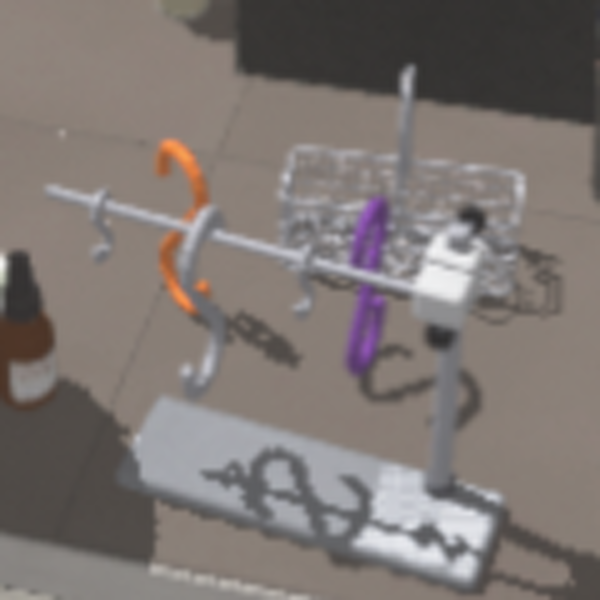

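View pics/c2.png

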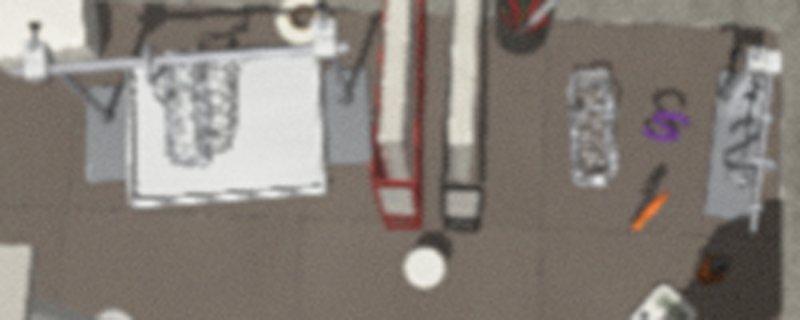

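The grey S on the rod at c1 (205,290), scene pixel (236,293), is the large hook. It hangs in the middle, with a small S on each side at c1 (100,225) and (303,280). The orange S at c1 (185,225) and the purple at (368,285) stand beyond the rod and are look-alikes, so I leave them. In c2 the bar runs from (48,70) to (320,50) and the neighbour is at about (195,105). The free stretch lies to the right, and the basket is at (594,126).

Run:
```python
from h import *
np.set_printoptions(precision=4,suppress=True)
S=lambda x,y:(x/5+195,y/5+235)
T=lambda x,y:(x/3.2+110,y/3.2+140)
print("rod free: ",two(S(47,188),T(755,228)),onz("scene",S(47,188),.17),onz("top",T(755,228),.17))
print("rod inner scene",onz("scene",S(412,287),.17),"crossing hook",onz("scene",S(195,233),.17), "small",onz("scene",[S(100,205),S(303,258)],.17))
print("top rod near boss",onz("top",T(768,85),.17),"hook cross",onz("top",T(763,165),.17))
print("bar",onz("top",[T(60,69),T(300,52)],.30))
print("tray corners",onz("top",[T(132,205),T(325,190)],.02), onz("top",[T(135,65),T(322,55)],.02))
print("crest",two(S(408,70),T(594,126)),onz("scene",S(408,70),.139))
print("basket top corners",onz("top",[T(570,70),T(612,68),T(607,185),T(576,183)],.055),onz("scene",[S(290,150),S(522,178),S(515,262),S(283,190)],.055))
# hook lower end
D=np.load("scene0D.npy")
print("hookpts",[bydepth("scene",S(*p),D)[0] for p in [(207,212),(187,262),(205,308),(217,345),(205,380),(185,372)]])
# crossbar/other pts
print("decoys top",onz("top",[T(640,228),T(662,196),T(645,128),T(688,125)],.06))
print("binder",onz("top",[T(380,180),T(480,190)],.318),onz("top",T(397,0),.318))
```

```text
rod free:  (array([ 0.4491, -0.3024,  0.1756]), np.float64(0.0024239963126390335)) [[ 0.4457 -0.2971  0.17  ]] [[ 0.4512 -0.3033  0.17  ]]
rod inner scene [[ 0.6394 -0.3206  0.17  ]] crossing hook [[ 0.5276 -0.3101  0.17  ]] small [[ 0.4757 -0.3024  0.17  ]
 [ 0.5837 -0.314   0.17  ]]
top rod near boss [[ 0.6272 -0.3205  0.17  ]] hook cross [[ 0.5278 -0.3134  0.17  ]]
bar [[0.5731 0.4936 0.3   ]
 [0.6033 0.2289 0.3   ]]
tray corners [[0.4732 0.4743 0.02  ]
 [0.5042 0.2225 0.02  ]] [[0.6638 0.4887 0.02  ]
 [0.6879 0.2384 0.02  ]]
crest (array([ 0.5875, -0.112 ,  0.1297]), np.float64(0.02088353698519732)) [[ 0.5986 -0.1177  0.139 ]]
basket top corners [[ 0.6705 -0.0906  0.055 ]
 [ 0.6757 -0.1454  0.055 ]
 [ 0.5194 -0.1414  0.055 ]
 [ 0.5203 -0.1017  0.055 ]] [[ 0.5276 -0.1065  0.055 ]
 [ 0.667  -0.0969  0.055 ]
 [ 0.674  -0.1688  0.055 ]
 [ 0.5322 -0.1423  0.055 ]]
hookpts [array([ 0.5329, -0.3066,  0.182 ]), array([ 0.5293, -0.3304,  0.1695]), array([ 0.5334, -0.3141,  0.1239]), array([ 0.5341, -0.295 ,  0.079 ]), array([ 0.531 , -0.3076,  0.065 ]), array([ 0.5274, -0.3313,  0.0939])]
decoys top [[ 0.4646 -0.1837  0.06  ]
 [ 0.5071 -0.2113  0.06  ]
 [ 0.5955 -0.1886  0.06  ]
 [ 0.6019 -0.2442  0.06  ]]
binder [[0.4595 0.1316 0.318 ]
 [0.4533 0.0251 0.318 ]] [[0.6616 0.1241 0.318 ]]
```

Run:
```python
from h import *
np.set_printoptions(precision=4,suppress=True)
D=np.load("top0D.npy")
v,u=np.mgrid[135:245,105:365]; uv=np.c_[u.ravel(),v.ravel()]
P=bydepth("top",uv,D); ok=D[uv[:,1],uv[:,0]]>0; P=P[ok]
f=lambda a,b,c:(P[:,0]>a[0])&(P[:,0]<a[1])&(P[:,1]>b[0])&(P[:,1]<b[1])&(P[:,2]>c[0])&(P[:,2]<c[1])
def st(n,m):
    q=P[m]; print(n,len(q),q.mean(0),np.percentile(q,[3,97],0).tolist() and np.percentile(q,[3,97],0))
    return q
q=st("bar",f((.5,.7),(.22,.5),(.285,.312)))
A=np.polyfit(q[:,1],q[:,0],1);print(A)
st("hook top",f((.5,.7),(.24,.48),(.312,.33)))
q=st("nb body",f((.45,.75),(.24,.48),(.05,.14)))
c=cv2.minAreaRect(q[:,:2].astype(np.float32));print(c)
st("nb bail/hook",f((.45,.75),(.24,.48),(.17,.28)))
st("boss L",f((.5,.75),(.49,.56),(.305,.33)));st("boss R",f((.5,.75),(.15,.25),(.305,.33)))
q=st("basket",f((.48,.72),(-.17,-.07),(.035,.07)));print(cv2.minAreaRect(q[:,:2].astype(np.float32)))
q=st("bail",f((.5,.7),(-.17,-.07),(.075,.16)))
q=st("binders",f((.4,.9),(-.02,.18),(.30,.33)))
st("rod",f((.44,.62),(-.36,-.27),(.16,.18)));st("hook",f((.48,.58),(-.36,-.25),(.178,.19)))
st("orange",f((.43,.54),(-.25,-.16),(.02,.16)));st("purple",f((.54,.66),(-.26,-.17),(.02,.16)))
```

```text
bar 283 [0.59   0.3624 0.3048] [[0.5705 0.2293 0.2974]
 [0.6087 0.4915 0.3103]]
[-0.1161  0.632 ]
hook top 10 [0.5891 0.3866 0.3148] [[0.5778 0.2968 0.312 ]
 [0.5983 0.4264 0.3193]]
nb body 297 [0.5778 0.395  0.0881] [[0.5176 0.3659 0.063 ]
 [0.6535 0.4229 0.1244]]
((0.5868728160858154, 0.39657726883888245), (0.14228276908397675, 0.05228172242641449), 6.448985576629639)
nb bail/hook 52 [0.5873 0.395  0.2199] [[0.5654 0.3751 0.185 ]
 [0.605  0.4159 0.2777]]
boss L 115 [0.5867 0.5196 0.3119] [[0.5642 0.4977 0.3054]
 [0.6219 0.537  0.3225]]
boss R 113 [0.6206 0.2056 0.3126] [[0.6016 0.1885 0.3055]
 [0.6577 0.2401 0.3222]]
basket 97 [ 0.6047 -0.12    0.0508] [[ 0.5329 -0.1465  0.0371]
 [ 0.6712 -0.0905  0.0607]]
((0.6015092730522156, -0.11903071403503418), (0.1395253986120224, 0.05125591531395912), 4.150118350982666)
bail 20 [ 0.6004 -0.1163  0.1218] [[ 0.5976 -0.1428  0.0791]
 [ 0.6026 -0.0947  0.1435]]
binders 999 [0.5815 0.0877 0.3106] [[0.4606 0.0259 0.3032]
 [0.6792 0.1422 0.3214]]
rod 90 [ 0.534  -0.3079  0.1727] [[ 0.4579 -0.3236  0.1655]
 [ 0.6116 -0.2898  0.179 ]]
hook 13 [ 0.5336 -0.3065  0.1807] [[ 0.53   -0.3189  0.1782]
 [ 0.5408 -0.2913  0.1853]]
orange 33 [ 0.4821 -0.1876  0.0918] [[ 0.4697 -0.2047  0.0335]
 [ 0.5027 -0.1757  0.1234]]
purple 48 [ 0.5988 -0.2105  0.0858] [[ 0.5941 -0.2313  0.0269]
 [ 0.6034 -0.1904  0.1226]]
```

Large hook: centre at about (0.531,-0.310), stem side towards world -y, rod top height right (crest 0.181). I set out to above the stem side with the fingers part open.

{"method": "apply_moves", "body": {"series": [{"fingers": 4, "translation": [2.5, 2.15, 0.4], "roll": 0.083}, {"fingers": 4, "translation": [2.5, 2.15, 0.4], "roll": 0.083}, {"fingers": 4, "translation": [2.5, 2.15, 0.4], "roll": 0.083}, {"fingers": 4, "translation": [2.5, 2.15, 0.4], "roll": 0.083}, {"fingers": 4, "translation": [2.5, 2.15, 0.4], "roll": 0.083}], "grip_force": 30}}

```text
time: 0.6
tool_pos: [0.2781, -0.5482, 0.2431]
tool_rot: [180.0, -0.0, 37.1]
ft_force: [0.4, -0.9, -0.6]
finger_gap: 0.628
grasp_force: 0.0
```

{"method": "apply_moves", "body": {"series": [{"fingers": 4, "translation": [2.5, 2.15, 0.4], "roll": 0.083}, {"fingers": 4, "translation": [2.5, 2.15, 0.4], "roll": 0.083}, {"fingers": 4, "translation": [2.5, 2.15, 0.4], "roll": 0.083}, {"fingers": 4, "translation": [2.5, 2.15, 0.4], "roll": 0.083}, {"fingers": 4, "translation": [2.5, 2.15, 0.4], "roll": 0.083}]}}

```text
time: 1.1
tool_pos: [0.4026, -0.4405, 0.2632]
tool_rot: [180.0, 0.0, 60.9]
ft_force: [0.2, -0.7, -0.0]
finger_gap: 0.459
grasp_force: 0.0
```

{"method": "apply_moves", "body": {"series": [{"fingers": 4, "translation": [2.5, 2.15, 0], "roll": 0.083}, {"fingers": 4, "translation": [2.5, 2.15, 0], "roll": 0.083}, {"fingers": 4, "translation": [2.5, 2.15, 0], "roll": 0.083}, {"fingers": 4, "translation": [2.5, 2.15, 0], "roll": 0.083}, {"fingers": 4, "translation": [2.0, 2.0, 0], "roll": 0.083}]}}

```text
time: 1.6
tool_pos: [0.5227, -0.3337, 0.263]
tool_rot: [179.9, -0.0, 84.7]
ft_force: [0.8, 0.7, 0.6]
finger_gap: 0.464
grasp_force: 0.0
```

Run:
```python
from h import *
im,D=grab("scene","s1",(190,200,330,340),4)
s=readout.observe();print(s['tool_pos'],s['tool_rot'],s['time'],s['joints'],s['finger_gap'])
print(proj("scene",[s['tool_pos']]))
```

```text
[ 0.52643815 -0.32840128  0.2631604 ] [179.77817018  -0.23244441  85.25228239] 1.65 [ 47.9037399   22.16757058 -26.6369907   91.72775235  10.16765347
  68.43316799  14.49240539] 0.4616868445630347
[[230.90797277 256.97584235]]
```

View pics/s1.png

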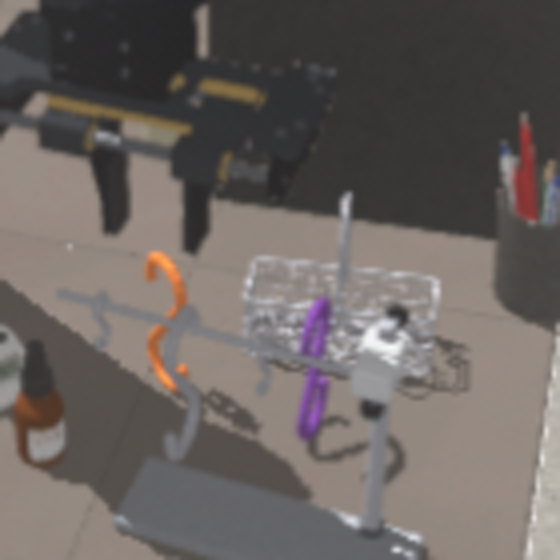

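The crop shows the open fingertips at (115,228) and (195,245) above the rod. The large hook is below at (180,330), with small hooks at (100,320) and (263,365). I let it settle before lowering.

{"method": "apply_moves", "body": {"series": [{"fingers": 4, "translation": [0, 0, 0], "roll": 0}, {"fingers": 4, "translation": [0, 0, -1], "roll": 0}, {"fingers": 4, "translation": [0, 0, -1], "roll": 0}, {"fingers": 4, "translation": [0, 0, 0], "roll": 0}, {"fingers": 4, "translation": [0, 0, 0], "roll": 0}]}}

```text
time: 2.15
tool_pos: [0.5196, -0.3377, 0.2419]
tool_rot: [-179.9, -0.0, 84.1]
ft_force: [0.4, 0.3, -0.8]
finger_gap: 0.459
grasp_force: 0.0
```

Run:
```python
from h import *
s=readout.observe();print(s['tool_pos'],s['tool_rot'],s['time'],s['finger_gap'])
```

```text
[ 0.51959432 -0.33767864  0.24187532] [-1.7992523e+02 -1.7947309e-02  8.4133144e+01] 2.15 0.4590919554401451
```

{"method": "apply_moves", "body": {"series": [{"fingers": 4, "translation": [1.0, 0.6, 0], "roll": 0}, {"fingers": 4, "translation": [0, 0, -2.5], "roll": 0}, {"fingers": 4, "translation": [0, 0, -2.5], "roll": 0}, {"fingers": 4, "translation": [0, 0, -2], "roll": 0}, {"fingers": 4, "translation": [0, 0, -1.5], "roll": 0}]}}

```text
time: 2.65
tool_pos: [0.531, -0.3305, 0.1565]
tool_rot: [-180.0, -0.0, 84.2]
ft_force: [-0.4, 0.4, -0.1]
finger_gap: 0.453
grasp_force: 0.0
```

{"method": "apply_moves", "body": {"series": [{"fingers": 4, "translation": [0, 0, -1.2], "roll": 0}, {"fingers": 4, "translation": [0, 0, -0.6], "roll": 0}, {"fingers": 4, "translation": [0, 0, 0], "roll": 0}, {"fingers": 4, "translation": [0, 0, 0], "roll": 0}, {"fingers": 4, "translation": [0, 0, 0], "roll": 0}]}}

```text
time: 3.15
tool_pos: [0.5311, -0.3313, 0.1405]
tool_rot: [179.9, 0.0, 84.2]
ft_force: [0.0, -0.6, -0.5]
finger_gap: 0.46
grasp_force: 0.0
```

Run:
```python
from h import *
im,D=grab("scene","s2",(190,200,330,340),4)
s=readout.observe();print(s['tool_pos'],s['ft_force'],s['time'])
```

```text
[ 0.53103582 -0.33127928  0.14050414] [-0.27890069  0.2909344   0.58321891] 3.2
```

View pics/s2.png

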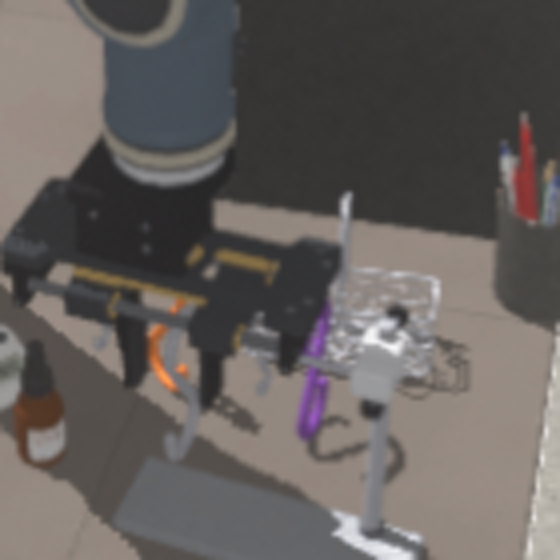

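The fingers at (133,365) and (210,380) straddle the large hook's stem at (172,355), with the small hooks outside. Closing.

{"method": "apply_moves", "body": {"series": [{"fingers": 0.3, "translation": [0, 0, 0], "roll": 0}, {"fingers": 0.3, "translation": [0, 0, 0], "roll": 0}, {"fingers": 0.3, "translation": [0, 0, 0], "roll": 0}, {"fingers": 0.3, "translation": [0, 0, 0], "roll": 0}, {"fingers": 0.3, "translation": [0, 0, 0], "roll": 0}], "grip_force": 40}}

```text
time: 3.7
tool_pos: [0.5305, -0.331, 0.1396]
tool_rot: [180.0, -0.0, 84.2]
ft_force: [0.1, -0.3, -1.0]
finger_gap: 0.095
grasp_force: 0.4
```

{"method": "apply_moves", "body": {"series": [{"fingers": 0.3, "translation": [0, 0, 0], "roll": 0}, {"fingers": 0.3, "translation": [0, 0, 0], "roll": 0}, {"fingers": 0.3, "translation": [0, 0, 0.5], "roll": 0}, {"fingers": 0.3, "translation": [0, 0, 0.5], "roll": 0}, {"fingers": 0.3, "translation": [0, 0, 0], "roll": 0}]}}

```text
time: 4.2
tool_pos: [0.5311, -0.3313, 0.1506]
tool_rot: [179.9, 0.0, 84.2]
ft_force: [0.6, 0.9, -0.7]
finger_gap: 0.079
grasp_force: 39.4
```

{"method": "apply_moves", "body": {"series": [{"fingers": 0.3, "translation": [0, -0.1, 0.9], "roll": 0}, {"fingers": 0.3, "translation": [0, -0.15, 0.9], "roll": 0}, {"fingers": 0.3, "translation": [-0.05, -0.15, 0.8], "roll": 0}, {"fingers": 0.3, "translation": [0, 0, 0], "roll": 0}, {"fingers": 0.3, "translation": [0, 0, 0], "roll": 0}]}}

```text
time: 4.7
tool_pos: [0.53, -0.3352, 0.1759]
tool_rot: [180.0, 0.0, 84.2]
ft_force: [-0.6, 0.3, -1.1]
finger_gap: 0.079
grasp_force: 39.4
```

Run:
```python
from h import *
im,D=grab("scene","s3",(190,220,300,320),5)
s=readout.observe();print(s['tool_pos'],s['ft_force'],s['time'],s['finger_gap'])
```

```text
[ 0.52981708 -0.33496316  0.1754948 ] [ 0.15970183 -0.32251825 -1.1844802 ] 4.75 0.07843265378813619
```

View pics/s3.png

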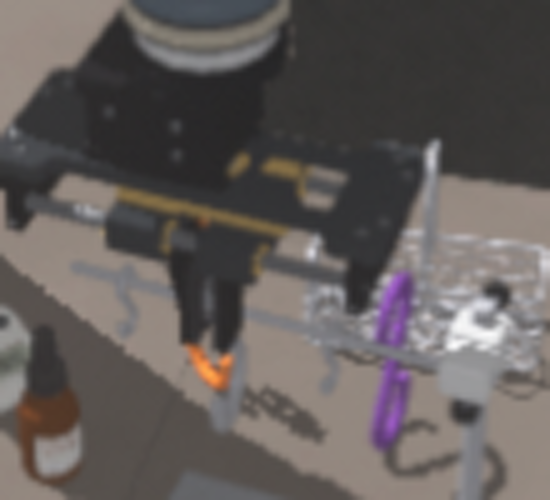

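The hook is held between the fingers (205,310) and its lower part is at (228,400). The rod runs behind it, and both small hooks are still at (125,300) and (328,360). Now I move sideways, out from under the free end.

{"method": "apply_moves", "body": {"series": [{"fingers": 0.3, "translation": [-0.1, -0.7, 0], "roll": 0}, {"fingers": 0.3, "translation": [-0.1, -0.7, 0], "roll": 0}, {"fingers": 0.3, "translation": [-0.1, -0.8, 0], "roll": 0}, {"fingers": 0.3, "translation": [-0.1, -0.8, 0], "roll": 0}, {"fingers": 0.3, "translation": [0, 0, 0], "roll": 0}]}}

```text
time: 5.25
tool_pos: [0.5253, -0.3673, 0.1753]
tool_rot: [-180.0, 0.0, 84.0]
ft_force: [-0.1, -0.1, -1.0]
finger_gap: 0.079
grasp_force: 39.4
```

{"method": "apply_moves", "body": {"series": [{"fingers": 0.3, "translation": [-0.2, -1.5, 0], "roll": 0}, {"fingers": 0.3, "translation": [-0.2, -1.5, 0], "roll": 0}, {"fingers": 0.3, "translation": [0, -1.0, 2], "roll": 0}, {"fingers": 0.3, "translation": [0, 0, 4], "roll": 0}, {"fingers": 0.3, "translation": [0, 0, 4], "roll": 0}]}}

```text
time: 5.75
tool_pos: [0.5208, -0.4069, 0.2758]
tool_rot: [-179.9, -0.0, 84.1]
ft_force: [-0.5, -0.7, -1.0]
finger_gap: 0.083
grasp_force: 39.5
```

Run:
```python
from h import *
im,D=grab("scene","s4",(170,180,310,320),4)
s=readout.observe();print(s['tool_pos'],s['ft_force'],s['time'],s['finger_gap'])
```

```text
[ 0.52438761 -0.40823425  0.28473026] [ 2.16414875 -0.70418537  4.7527662 ] 5.8 0.08130983884996897
```

View pics/s4.png

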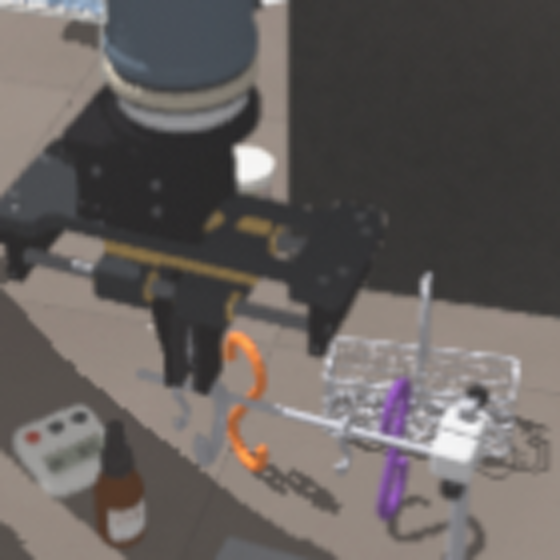

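The hook is clear of the rod: it is in the fingers at (205,430), and the rod with both small hooks is undisturbed at (180,410) and (343,450). Before carrying over I check the shelf and post near the frame.

Run:
```python
from h import *
np.set_printoptions(precision=3,suppress=True)
D=np.load("top0D.npy")
pts=[(145,245),(120,219),(135,240),(118,222),(100,216),(120,300),(74,200),(72,195),(30,250)]
for p,q in zip(pts,bydepth("top",pts,D)): print(p,q)
v,u=np.mgrid[150:340,0:250]; uv=np.c_[u.ravel(),v.ravel()]
P=bydepth("top",uv,D); P=P[D[uv[:,1],uv[:,0]]>0]
for a,b in((.3,.5),(.5,.8),(.8,1.4)):
    q=P[(P[:,2]>a)&(P[:,2]<b)&((P[:,0]<.5)|(P[:,1]>.56))]
    if len(q): print(a,b,len(q),q.min(0),q.max(0))
```

```text
(145, 245) [0.301 0.481 0.032]
(120, 219) [0.335 0.414 0.55 ]
(135, 240) [0.308 0.479 0.179]
(118, 222) [0.324 0.414 0.563]
(100, 216) [0.339 0.467 0.563]
(120, 300) [ 0.075  0.574 -0.006]
(74, 200) [0.331 0.413 0.839]
(72, 195) [0.501 0.828 0.001]
(30, 250) [0.225 0.489 0.843]
0.3 0.5 784 [0.064 0.063 0.3  ] [0.499 0.489 0.353]
0.5 0.8 5371 [0.038 0.41  0.542] [0.341 0.538 0.684]
0.8 1.4 10075 [0.051 0.41  0.823] [0.341 0.573 0.89 ]
```

{"method": "apply_moves", "body": {"series": [{"fingers": 0.3, "translation": [0.3, 1, 3.5], "roll": -0.1}, {"fingers": 0.3, "translation": [0.3, 2, 3.5], "roll": -0.1}, {"fingers": 0.3, "translation": [0, 2, 3.5], "roll": -0.1}, {"fingers": 0.3, "translation": [0, 3, 3.0], "roll": -0.1}, {"fingers": 0.3, "translation": [0, 3, 3.0], "roll": -0.1}]}}

```text
time: 6.3
tool_pos: [0.5276, -0.2955, 0.4419]
tool_rot: [180.0, 0.0, 55.2]
ft_force: [0.2, -0.4, 0.0]
finger_gap: 0.079
grasp_force: 39.5
```

{"method": "apply_moves", "body": {"series": [{"fingers": 0.3, "translation": [0, 4, 0.5], "roll": -0.061}, {"fingers": 0.3, "translation": [0, 4, 0.3], "roll": -0.061}, {"fingers": 0.3, "translation": [0, 4, 0], "roll": -0.061}, {"fingers": 0.3, "translation": [0, 4, 0], "roll": -0.061}, {"fingers": 0.3, "translation": [0, 4, 0], "roll": -0.061}]}}

```text
time: 6.8
tool_pos: [0.528, -0.0946, 0.4488]
tool_rot: [179.9, -0.0, 37.9]
ft_force: [0.0, 0.0, -1.6]
finger_gap: 0.08
grasp_force: 39.5
```

{"method": "apply_moves", "body": {"series": [{"fingers": 0.3, "translation": [0, 4, 0], "roll": -0.061}, {"fingers": 0.3, "translation": [0, 4, 0], "roll": -0.061}, {"fingers": 0.3, "translation": [0, 4, 0], "roll": -0.061}, {"fingers": 0.3, "translation": [0, 4, 0], "roll": -0.061}, {"fingers": 0.3, "translation": [0, 4, 0], "roll": -0.061}]}}

```text
time: 7.3
tool_pos: [0.5284, 0.1055, 0.4488]
tool_rot: [180.0, -0.0, 20.4]
ft_force: [0.6, -0.1, -0.5]
finger_gap: 0.08
grasp_force: 39.5
```

{"method": "apply_moves", "body": {"series": [{"fingers": 0.3, "translation": [0, 4, 0], "roll": -0.061}, {"fingers": 0.3, "translation": [0, 4, 0], "roll": -0.061}, {"fingers": 0.3, "translation": [0, 4, 0], "roll": -0.061}, {"fingers": 0.3, "translation": [0, 4, 0], "roll": -0.061}, {"fingers": 0.3, "translation": [0, 2, 0], "roll": 0}]}}

```text
time: 7.8
tool_pos: [0.5276, 0.2882, 0.4483]
tool_rot: [-179.9, 0.0, 6.8]
ft_force: [-0.7, -0.3, -0.9]
finger_gap: 0.079
grasp_force: 39.5
```

{"method": "apply_moves", "body": {"series": [{"fingers": 0.3, "translation": [0, 0, 0], "roll": 0}, {"fingers": 0.3, "translation": [0, 0, 0], "roll": 0}, {"fingers": 0.3, "translation": [0, 0, 0], "roll": 0}, {"fingers": 0.3, "translation": [0, 0, 0], "roll": 0}, {"fingers": 0.3, "translation": [0, 0, 0], "roll": 0}]}}

```text
time: 8.3
tool_pos: [0.5285, 0.2838, 0.4488]
tool_rot: [180.0, -0.0, 6.5]
ft_force: [-0.5, -1.5, -1.4]
finger_gap: 0.081
grasp_force: 39.5
```

Run:
```python
from h import *
np.set_printoptions(precision=4,suppress=True)
s=readout.observe();p=s['tool_pos'];print(p,s['tool_rot'],s['joints'],s['time'])
im,D=grab("scene");cv2.imwrite("sc5.png",im);np.save("sc5D",D)
it,Dt=grab("top");cv2.imwrite("tp5.png",it);np.save("tp5D",Dt)
c=proj("scene",[p])[0];print(c)
u0,v0=c.astype(int)
v,u=np.mgrid[v0-30:v0+70,u0-40:u0+60];uv=np.c_[u.ravel(),v.ravel()]
P=bydepth("scene",uv,D)
m=(abs(P[:,1]-p[1])<.03)&(P[:,2]<p[2]-.003)&(P[:,2]>p[2]-.12)&(abs(P[:,0]-p[0])<.1)
q=P[m];yaw=np.radians(s['tool_rot'][2]);ex=np.array([np.cos(yaw),np.sin(yaw)])
X=(q[:,:2]-p[:2])@ex;Z=q[:,2]-p[2];Y=(q[:,:2]-p[:2])@[-ex[1],ex[0]]
for a in np.arange(-.085,0,.008):
    k=(Z>=a)&(Z<a+.008)
    if k.any(): print(round(a+.004,3),np.sort(X[k]*1000).round(0).astype(int).tolist(),(Y[k].mean()*1000).round(1))
o=im[v0-60:v0+60,u0-50:u0+60];cv2.imwrite("pics/s5.png",cv2.resize(o,None,fx=5,fy=5,interpolation=cv2.INTER_CUBIC))
```

```text
[0.5285 0.2838 0.4488] [179.977   -0.0351   6.5191] [  -5.592    17.188   -36.5842   76.1535   10.1829   89.8833 -124.4311] 8.3
[282.9921  97.181 ]
-0.073 [10, 10, 17, 17, 20, 20, 24, 24, 27, 27, 30, 31, 34, 37, 40] -3.1
-0.065 [7, 7, 10, 13, 14, 17, 33, 34, 37, 37, 40, 40, 43, 44] -3.6
-0.057 [3, 3, 3, 6, 6, 7, 10, 40, 43, 43, 46, 46] -3.7
-0.049 [3, 3, 5, 6, 39, 43, 43, 46, 46] -3.6
-0.041 [35, 39, 42, 42, 42, 45, 46] -1.1
-0.033 [28, 32, 35, 35, 38, 38, 39, 42] -1.4
-0.025 [28, 31, 31, 34, 35] -3.4
-0.017 [21, 21, 24, 24, 25, 27, 28, 28, 31] -4.0
-0.009 [17, 17, 20, 20, 21, 24] -0.4
-0.001 [14, 17] -2.5
```

Hook in grip: origin 25 mm ahead of the TCP and 18 mm below it, upright. The stem slope agrees with the tangent between the two curls. Now down to the pre-hang pose.

{"method": "apply_moves", "body": {"series": [{"fingers": 0.3, "translation": [-0.15, 0.8, -3], "roll": 0}, {"fingers": 0.3, "translation": [0, 0, -4], "roll": 0}, {"fingers": 0.3, "translation": [0, 0, -4], "roll": 0}, {"fingers": 0.3, "translation": [0, 0, -2], "roll": 0}, {"fingers": 0.3, "translation": [0, 0, -1.1], "roll": 0}]}}

```text
time: 8.9
tool_pos: [0.5259, 0.2919, 0.3053]
tool_rot: [179.9, 0.2, 6.6]
ft_force: [-0.4, -1.0, -0.6]
finger_gap: 0.08
grasp_force: 39.5
```

{"method": "apply_moves", "body": {"series": [{"fingers": 0.3, "translation": [0, 0, 0], "roll": 0}, {"fingers": 0.3, "translation": [0, 0, 0], "roll": 0}, {"fingers": 0.3, "translation": [0, 0, 0], "roll": 0}, {"fingers": 0.3, "translation": [0, 0, 0], "roll": 0}, {"fingers": 0.3, "translation": [0, 0, 0], "roll": 0}]}}

```text
time: 9.4
tool_pos: [0.5268, 0.2932, 0.3084]
tool_rot: [-180.0, -0.1, 6.6]
ft_force: [-0.9, 0.6, -0.3]
finger_gap: 0.08
grasp_force: 39.5
```

{"method": "apply_moves", "body": {"series": [{"fingers": 0.3, "translation": [0.8, 0.1, 0], "roll": 0}, {"fingers": 0.3, "translation": [1, 0.1, 0], "roll": 0}, {"fingers": 0.3, "translation": [1, 0.1, 0], "roll": 0}, {"fingers": 0.3, "translation": [0.8, 0.1, 0], "roll": 0}, {"fingers": 0.3, "translation": [0, 0, 0], "roll": 0}]}}

```text
time: 9.9
tool_pos: [0.564, 0.2967, 0.3069]
tool_rot: [-180.0, 0.0, 6.5]
ft_force: [0.8, 0.6, -0.3]
finger_gap: 0.083
grasp_force: 39.5
```

Run:
```python
from h import *
np.set_printoptions(precision=4,suppress=True)
s=readout.observe();print(s['tool_pos'],s['tool_rot'],s['ft_force'])
it,Dt=grab("top");cv2.imwrite("tp6.png",it)
v,u=np.mgrid[135:245,105:230];uv=np.c_[u.ravel(),v.ravel()]
P=bydepth("top",uv,Dt)
m=(P[:,2]>.29)&(P[:,2]<.312)&(P[:,1]>.22)&(P[:,1]<.49)&(P[:,0]>.55)&(P[:,0]<.63)
q=P[m];print(len(q),np.polyfit(q[:,1],q[:,0],1),q.mean(0), q[:,1].min())
```

```text
[0.564  0.2967 0.3069] [-179.9924    0.0269    6.5482] [ 0.7951  0.6009 -0.3252]
63 [-0.1124  0.631 ] [0.5798 0.4558 0.3054] 0.42398367558662886
```

{"method": "apply_moves", "body": {"series": [{"fingers": 0.3, "translation": [0.15, 0, -0.6], "roll": 0}, {"fingers": 0.3, "translation": [0.2, 0, -0.6], "roll": 0}, {"fingers": 0.3, "translation": [0.2, 0.05, -0.6], "roll": 0}, {"fingers": 0.3, "translation": [0.2, 0.05, -0.5], "roll": 0}, {"fingers": 0.3, "translation": [0, 0, 0], "roll": 0}]}}

```text
time: 10.45
tool_pos: [0.5698, 0.2975, 0.2833]
tool_rot: [179.9, 0.1, 6.6]
ft_force: [-0.3, 0.5, -1.0]
finger_gap: 0.081
grasp_force: 39.5
```

{"method": "apply_moves", "body": {"series": [{"fingers": 0.3, "translation": [0, 0, -0.4], "roll": 0}, {"fingers": 0.3, "translation": [0, 0, -0.4], "roll": 0}, {"fingers": 0.3, "translation": [0, 0, -0.2], "roll": 0}, {"fingers": 0.3, "translation": [0, 0, 0], "roll": 0}, {"fingers": 0.3, "translation": [0, 0, 0], "roll": 0}]}}

```text
time: 10.95
tool_pos: [0.57, 0.298, 0.2747]
tool_rot: [-180.0, -0.0, 6.6]
ft_force: [0.4, 0.2, -1.5]
finger_gap: 0.079
grasp_force: 39.5
```

{"method": "apply_moves", "body": {"series": [{"fingers": 0.3, "translation": [0, 0, -0.1], "roll": 0}, {"fingers": 0.3, "translation": [0, 0, -0.1], "roll": 0}, {"fingers": 0.3, "translation": [0, 0, 0], "roll": 0}, {"fingers": 0.3, "translation": [0, 0, 0], "roll": 0}, {"fingers": 0.3, "translation": [0, 0, 0], "roll": 0}]}}

```text
time: 11.45
tool_pos: [0.5702, 0.2981, 0.273]
tool_rot: [-180.0, -0.0, 6.6]
ft_force: [-0.2, -0.6, 3.0]
finger_gap: 0.076
grasp_force: 39.6
```

Run:
```python
from h import *
s=readout.observe();print(s['tool_pos'],s['ft_force'],s['moment'])
im,D=grab("scene");it,Dt=grab("top");np.save("tp7D",Dt)
c=proj("scene",[[.57,.298,.275]])[0].astype(int)
a=im[c[1]-45:c[1]+45,c[0]-45:c[0]+65];b=it[130:220,105:215]
cv2.imwrite("pics/s7.png",cv2.resize(np.hstack([a,b]),None,fx=3.6,fy=3.6,interpolation=cv2.INTER_CUBIC))
```

```text
[0.5702087  0.29811466 0.27302839] [-0.20704992 -0.62769703  2.956636  ] [-0.03712653 -0.0028238  -0.00233193]
```

View pics/s7.png

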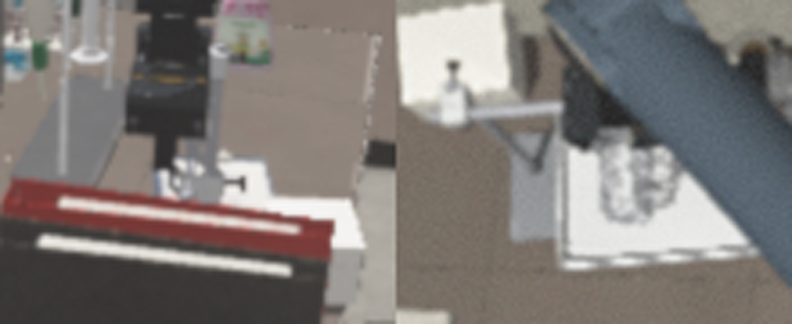

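The hand is on the bar at the expected height, in front of the right-hand bosshead; the hook itself is hidden. The upward force rose to 3 N exactly at the seated height, so the hook's crest rests on the bar. Releasing.

{"method": "apply_moves", "body": {"series": [{"fingers": 1.2, "translation": [0, 0, 0], "roll": 0}, {"fingers": 1.8, "translation": [0, 0, 0], "roll": 0}, {"fingers": 2.4, "translation": [0, 0, 0], "roll": 0}, {"fingers": 3, "translation": [0, 0, 0], "roll": 0}, {"fingers": 3, "translation": [0, 0, 0], "roll": 0}]}}

```text
time: 12.05
tool_pos: [0.5699, 0.2979, 0.2724]
tool_rot: [180.0, 0.0, 6.6]
ft_force: [0.3, 0.3, 0.2]
finger_gap: 0.325
grasp_force: 0.0
```

{"method": "apply_moves", "body": {"series": [{"fingers": 3, "translation": [0, 0, 0], "roll": 0}, {"fingers": 3, "translation": [0, 0, 1], "roll": 0}, {"fingers": 3, "translation": [0, 0, 2], "roll": 0}, {"fingers": 3, "translation": [0, 0, 3], "roll": 0}, {"fingers": 3, "translation": [0, 0, 4], "roll": 0}]}}

```text
time: 12.55
tool_pos: [0.5695, 0.2974, 0.3729]
tool_rot: [179.9, 0.1, 6.6]
ft_force: [0.8, 0.2, -0.1]
finger_gap: 0.34
grasp_force: 0.0
```

{"method": "apply_moves", "body": {"series": [{"fingers": 7.5, "translation": [0, -2, 4], "roll": 0}, {"fingers": 7.5, "translation": [0, -4, 2], "roll": 0}, {"fingers": 7.5, "translation": [0, -4.5, 0], "roll": 0}, {"fingers": 7.5, "translation": [0, -4.5, 0], "roll": 0}, {"fingers": 7.5, "translation": [0, -4.5, 0], "roll": 0}]}}

```text
time: 13.05
tool_pos: [0.5697, 0.1015, 0.4338]
tool_rot: [180.0, -0.1, 6.7]
ft_force: [-0.6, -1.5, 1.6]
finger_gap: 0.714
grasp_force: 0.0
```

{"method": "apply_moves", "body": {"series": [{"fingers": 7.5, "translation": [0, -4.5, 0], "roll": -0.02}, {"fingers": 7.5, "translation": [0, -4.5, 0], "roll": -0.02}, {"fingers": 7.5, "translation": [0, -4.5, 0], "roll": -0.02}, {"fingers": 7.5, "translation": [0, -4.5, 0], "roll": -0.02}, {"fingers": 7.5, "translation": [-0.5, -3.5, 0], "roll": -0.01}]}}

```text
time: 13.55
tool_pos: [0.5648, -0.1153, 0.4333]
tool_rot: [179.9, -0.1, 1.3]
ft_force: [0.2, -0.0, 0.0]
finger_gap: 0.859
grasp_force: 0.0
```

Run:
```python
from h import *
np.set_printoptions(precision=4,suppress=True)
s=readout.observe();print(s['tool_pos'],s['tool_rot'],s['time'])
im,D=grab("scene");it,Dt=grab("top");cv2.imwrite("tp8.png",it);cv2.imwrite("sc8.png",im);np.save("tp8D",Dt);np.save("sc8D",D)
v,u=np.mgrid[135:245,105:365];uv=np.c_[u.ravel(),v.ravel()]
P=bydepth("top",uv,Dt)
m=(P[:,1]>.22)&(P[:,1]<.49)&(P[:,0]>.54)&(P[:,0]<.65)&(P[:,2]>.15)&(P[:,2]<.335)
q=P[m];d=q[:,0]-(.632-.1161*q[:,1]);r=q[(abs(d)>.010)|(q[:,2]<.285)]
for a in np.arange(.24,.46,.01):
    k=(r[:,1]>=a)&(r[:,1]<a+.01)
    if k.any(): print(round(a+.005,3),k.sum(),r[k].min(0),r[k].max(0))
# scene: points near the new hook
v,u=np.mgrid[60:230,230:420];uv=np.c_[u.ravel(),v.ravel()]
P=bydepth("scene",uv,D);m=(P[:,1]>.27)&(P[:,1]<.33)&(abs(P[:,0]-.597)<.05)&(P[:,2]>.15)&(P[:,2]<.33)
q=P[m];print(len(q));
for a in np.arange(.18,.32,.008):
    k=(q[:,2]>=a)&(q[:,2]<a+.008)
    if k.any(): print(round(a+.004,3),np.sort(q[k,0]*1000).round().astype(int).tolist(),q[k,1].mean().round(4))
```

```text
[ 0.5648 -0.1153  0.4333] [179.9398  -0.0597   1.2954] 13.55
0.295 21 [0.5738 0.2931 0.202 ] [0.5997 0.2998 0.3123]
0.305 21 [0.5756 0.3002 0.1988] [0.6176 0.3081 0.3091]
0.375 4 [0.5883 0.3719 0.1611] [0.5899 0.3777 0.1907]
0.385 4 [0.5868 0.38   0.1969] [0.5906 0.3883 0.2112]
0.395 58 [0.5636 0.3903 0.199 ] [0.6112 0.4    0.3165]
0.405 5 [0.584  0.4007 0.2023] [0.6038 0.4092 0.2073]
0.415 4 [0.583  0.4142 0.1592] [0.5857 0.4192 0.1978]
82
0.264 [584] 0.2996
0.272 [580, 585, 588, 588] 0.2962
0.28 [573, 577, 579, 580, 581, 584, 584] 0.2961
0.288 [573, 573, 576, 577, 577, 579, 614, 614, 617, 618] 0.2977
0.296 [573, 576, 576, 579, 579, 580, 614, 614, 616, 617, 617] 0.2978
0.304 [576, 578, 579, 582, 582, 592, 593, 594, 595, 596, 597, 597, 598, 599, 599, 601, 602, 602, 603, 603, 604, 604, 605, 606, 609, 609, 610, 612, 612, 614] 0.2937
0.312 [582, 585, 586, 588, 589, 589, 591, 592, 594, 596, 596, 596, 598, 599, 601, 601, 606, 606, 609] 0.3009
```

The hook hangs upright on the bar at (0.596, 0.300), its lower curl bottom at z about 0.195, and the neighbour is unchanged at y 0.397. The tool can only turn about z, so before gripping the basket I measure how far the hand and wrist reach forward at each height.

Run:
```python
from h import *
np.set_printoptions(precision=4,suppress=True)
def prof(Df,n,p,yaw):
    D=np.load(Df);v,u=np.mgrid[0:384,0:512];uv=np.c_[u.ravel(),v.ravel()]
    P=bydepth(n,uv,D);P=P[D.ravel()>0];y=np.radians(yaw);e=np.array([np.cos(y),np.sin(y)])
    X=(P[:,:2]-p[:2])@e;Y=(P[:,:2]-p[:2])@[-e[1],e[0]];Z=P[:,2]-p[2]
    print(Df)
    for a in np.arange(0,.42,.02):
        k=(Z>=a)&(Z<a+.02)&(abs(Y)<.12)&(abs(X)<.15)
        if k.sum()>5: print(round(a,2),k.sum(),"X",(np.percentile(X[k],[1,99])*1000).round(0),"Y",(np.percentile(Y[k],[1,99])*1000).round(0))
prof("sc5D.npy","scene",[.5285,.2838,.4488],6.5)
prof("sc8D.npy","scene",[.5648,-.1153,.4333],1.3)
# basket now
D=np.load("tp8D.npy")
D0=np.load("top0D.npy");v,u=np.mgrid[160:205,280:310];uv=np.c_[u.ravel(),v.ravel()];P=bydepth("top",uv,D0)
q=P[(P[:,2]>.03)&(P[:,2]<.065)];c,(U,S,V)=q[:,:2].mean(0),np.linalg.svd(q[:,:2]-q[:,:2].mean(0));print(c,np.degrees(np.arctan2(V[0,1],V[0,0])))
Ds=np.load("scene0D.npy");v,u=np.mgrid[240:310,240:310];uv=np.c_[u.ravel(),v.ravel()];P=bydepth("scene",uv,Ds)
q=P[(P[:,2]>.03)&(P[:,2]<.065)&(P[:,1]>-.16)&(P[:,1]<-.07)&(P[:,0]>.52)&(P[:,0]<.69)];print(cv2.minAreaRect(q[:,:2].astype(np.float32)))
q=P[(P[:,2]>.08)&(P[:,2]<.16)&(P[:,1]>-.17)&(P[:,1]<-.07)];print("bail",q.mean(0),np.percentile(q,[2,98],0))
```

```text
sc5D.npy
0.0 47 X [-9. 45.] Y [-18.   8.]
0.02 63 X [-7. 41.] Y [-19.   6.]
0.04 33 X [-8. 33.] Y [-22.   6.]
0.06 64 X [-34.  36.] Y [-93. -64.]
0.08 194 X [-35.  37.] Y [-95.  84.]
0.1 292 X [-35.  36.] Y [-100.   86.]
0.12 104 X [-25.  25.] Y [-24.  15.]
0.14 101 X [-21.  22.] Y [-23.   7.]
0.16 119 X [-34.  36.] Y [-39.  -9.]
0.18 153 X [-36.  35.] Y [-41.   2.]
0.2 166 X [-36.  35.] Y [-42.  -5.]
0.22 161 X [-34.  33.] Y [-39.  -9.]
0.24 164 X [-35.  35.] Y [-40.  -2.]
0.26 179 X [-129.   37.] Y [-111.  -12.]
0.28 404 X [-130.   50.] Y [-119.  -16.]
0.3 250 X [-105.   55.] Y [-118.  -13.]
sc8D.npy
0.0 87 X [-10.  12.] Y [-49.  42.]
0.02 68 X [-10.  12.] Y [-54. -45.]
0.04 50 X [-9. 13.] Y [-57. -49.]
0.06 150 X [-35.  39.] Y [-91.  59.]
0.08 395 X [-35.  39.] Y [-96.  81.]
0.1 636 X [-34.  38.] Y [-98.  89.]
0.12 203 X [-21.  27.] Y [-21.  46.]
0.14 181 X [-21.  24.] Y [-20.  18.]
0.16 214 X [-34.  39.] Y [-40.  45.]
0.18 259 X [-34.  35.] Y [-39.   6.]
0.2 278 X [-32.  35.] Y [-39.  -2.]
0.22 268 X [-30.  34.] Y [-38.  -1.]
0.24 279 X [-30.  33.] Y [-39.  32.]
0.26 283 X [-31.  36.] Y [-43.   1.]
0.28 589 X [-146.   37.] Y [-51.  24.]
0.3 848 X [-147.   43.] Y [-54.  26.]
0.32 941 X [-148.   42.] Y [-53.  28.]
0.34 1081 X [-148.   31.] Y [-47.  32.]
0.36 43 X [-147.  -63.] Y [-12.   9.]
[ 0.6043 -0.1197] -176.65114796788953
((0.5995047092437744, -0.12110001593828201), (0.14098376035690308, 0.059843920171260834), 2.8011386394500732)
bail [ 0.6001 -0.13    0.1162] [[ 0.5974 -0.1487  0.0829]
 [ 0.6029 -0.098   0.143 ]]
```

Run:
```python
from h import *
np.set_printoptions(precision=3,suppress=True)
im,D=grab("scene");it,Dt=grab("top")
for n,I,DD in(("scene",im,D),("top",it,Dt)):
    h=cv2.cvtColor(I,cv2.COLOR_BGR2HSV);m=cv2.inRange(h,(3,150,120),(18,255,255));v,u=np.nonzero(m)
    P=bydepth(n,np.c_[u,v],DD);P=P[(P[:,2]>0)&(P[:,2]<.14)&(P[:,0]>.42)&(P[:,0]<.56)&(P[:,1]<-.12)]
    if len(P)<3: continue
    print(n,len(P),P.min(0),P.max(0))
    for a in np.arange(0,.13,.02):
        k=(P[:,2]>=a)&(P[:,2]<a+.02)
        if k.any(): print(round(a,2),P[k].min(0),P[k].max(0))
D0=np.load("top0D.npy");v,u=np.mgrid[120:175,255:300];P=bydepth("top",np.c_[u.ravel(),v.ravel()],D0);P=P[(P[:,2]>.05)&(P[:,0]>.68)&(P[:,2]<.2)];print("cup",P.min(0),P.max(0))
s=readout.observe();print(s['tool_pos'])
```

```text
scene 77 [ 0.468 -0.213  0.006] [ 0.503 -0.183  0.122]
0.0 [ 0.468 -0.207  0.006] [ 0.493 -0.183  0.02 ]
0.02 [ 0.469 -0.213  0.02 ] [ 0.503 -0.185  0.039]
0.04 [ 0.473 -0.193  0.04 ] [ 0.481 -0.189  0.053]
0.08 [ 0.47  -0.212  0.084] [ 0.502 -0.183  0.098]
0.1 [ 0.471 -0.212  0.1  ] [ 0.502 -0.184  0.12 ]
0.12 [ 0.487 -0.207  0.12 ] [ 0.492 -0.198  0.122]
cup [ 0.682 -0.066  0.05 ] [0.783 0.032 0.174]
[ 0.565 -0.113  0.433]
```

The orange look-alike (x up to 0.503) and the purple one (x from 0.594) both stand close to where the hand will come down. I'll grip first at basket x -57 mm, which passes between them, shift the basket 2.5 cm away, then re-grip further out for hook clearance.

{"method": "apply_moves", "body": {"series": [{"fingers": 7, "translation": [-1, -0.5, -4], "roll": 0.033}, {"fingers": 7, "translation": [-1, -0.2, -4.5], "roll": 0}, {"fingers": 7, "translation": [0, 0, -4.5], "roll": 0}, {"fingers": 7, "translation": [0, 0, -4.5], "roll": 0}, {"fingers": 7, "translation": [0, 0, -4.5], "roll": 0}]}}

```text
time: 14.25
tool_pos: [0.5454, -0.1167, 0.2119]
tool_rot: [-180.0, -0.1, 3.6]
ft_force: [1.0, -0.2, -0.5]
finger_gap: 0.807
grasp_force: 0.0
```

{"method": "apply_moves", "body": {"series": [{"fingers": 7, "translation": [0, 0, -3], "roll": 0}, {"fingers": 7, "translation": [0, 0, 0], "roll": 0}, {"fingers": 7, "translation": [0, 0, 0], "roll": 0}, {"fingers": 7, "translation": [0, 0, 0], "roll": 0}, {"fingers": 7, "translation": [0, 0, 0], "roll": 0}]}}

```text
time: 14.75
tool_pos: [0.5466, -0.1188, 0.1849]
tool_rot: [179.9, -0.2, 3.4]
ft_force: [0.4, -0.2, 0.3]
finger_gap: 0.804
grasp_force: 0.0
```

{"method": "apply_moves", "body": {"series": [{"fingers": 7, "translation": [-0.3, -0.4, -3], "roll": 0}, {"fingers": 7, "translation": [0, 0, -3.5], "roll": 0}, {"fingers": 7, "translation": [0, 0, -3.5], "roll": 0}, {"fingers": 7, "translation": [0, 0, -2.5], "roll": 0}, {"fingers": 7, "translation": [0, 0, 0], "roll": 0}]}}

```text
time: 15.25
tool_pos: [0.5403, -0.1229, 0.0556]
tool_rot: [-179.9, 0.3, 3.4]
ft_force: [-1.5, 0.1, 0.7]
finger_gap: 0.806
grasp_force: 0.0
```

{"method": "apply_moves", "body": {"series": [{"fingers": 7, "translation": [0, 0, -2], "roll": 0}, {"fingers": 7, "translation": [0, 0, -2], "roll": 0}, {"fingers": 7, "translation": [0, 0, -0.7], "roll": 0}, {"fingers": 7, "translation": [0, 0, 0], "roll": 0}, {"fingers": 7, "translation": [0, 0, 0], "roll": 0}]}}

```text
time: 15.75
tool_pos: [0.5433, -0.1232, 0.0121]
tool_rot: [180.0, -0.2, 3.4]
ft_force: [0.1, 0.2, 0.2]
finger_gap: 0.802
grasp_force: 0.0
```

{"method": "apply_moves", "body": {"series": [{"fingers": 4.5, "translation": [0, 0, 0], "roll": 0}, {"fingers": 4.5, "translation": [0, 0, 0], "roll": 0}, {"fingers": 4.5, "translation": [0, 0, 0], "roll": 0}, {"fingers": 4.5, "translation": [0, 0, 0], "roll": 0}, {"fingers": 4.5, "translation": [0, 0, 0], "roll": 0}], "grip_force": 25}}

```text
time: 16.25
tool_pos: [0.5422, -0.1232, 0.011]
tool_rot: [180.0, -0.0, 3.4]
ft_force: [-1.4, -0.2, 4.4]
finger_gap: 0.571
grasp_force: 25.0
```

Gripped at 50 mm. Lift slightly, shift +x, set down, open a little, step back, and re-grip.

{"method": "apply_moves", "body": {"series": [{"fingers": 4.5, "translation": [0, 0, 0.4], "roll": 0}, {"fingers": 4.5, "translation": [0.8, 0, 0], "roll": 0}, {"fingers": 4.5, "translation": [0.9, 0, 0], "roll": 0}, {"fingers": 4.5, "translation": [0.8, 0, 0], "roll": 0}, {"fingers": 4.5, "translation": [0, 0, -0.3], "roll": 0}]}}

```text
time: 16.75
tool_pos: [0.5692, -0.1228, 0.0118]
tool_rot: [-180.0, -0.2, 3.4]
ft_force: [-0.5, -0.2, -1.7]
finger_gap: 0.576
grasp_force: 25.0
```

{"method": "apply_moves", "body": {"series": [{"fingers": 4.5, "translation": [0, 0, 0], "roll": 0}, {"fingers": 4.5, "translation": [0, 0, 0], "roll": 0}, {"fingers": 6, "translation": [0, 0, 0], "roll": 0}, {"fingers": 6, "translation": [0, 0, 0], "roll": 0}, {"fingers": 6, "translation": [0, 0, 0], "roll": 0}]}}

```text
time: 17.25
tool_pos: [0.567, -0.1231, 0.0118]
tool_rot: [180.0, -0.0, 3.4]
ft_force: [0.1, 0.4, 0.1]
finger_gap: 0.679
grasp_force: 0.0
```

{"method": "apply_moves", "body": {"series": [{"fingers": 6, "translation": [-0.4, 0, 0], "roll": 0}, {"fingers": 6, "translation": [-0.4, 0, 0], "roll": 0}, {"fingers": 6, "translation": [0, 0, 0], "roll": 0}, {"fingers": 6, "translation": [0, 0, 0], "roll": 0}, {"fingers": 6, "translation": [0, 0, 0], "roll": 0}]}}

```text
time: 17.75
tool_pos: [0.5591, -0.1231, 0.0116]
tool_rot: [180.0, -0.0, 3.4]
ft_force: [-0.5, -0.4, -0.6]
finger_gap: 0.695
grasp_force: 0.0
```

```bash
cat > bk.py <<'E'
from h import *
np.set_printoptions(precision=4,suppress=True)
s=readout.observe();p=s['tool_pos'];print(p,s['tool_rot'],s['time'],s['ft_force'],s['finger_gap'])
im,D=grab("scene");yaw=np.radians(s['tool_rot'][2]);e=np.array([np.cos(yaw),np.sin(yaw)])
v,u=np.mgrid[0:384,0:512];ok=D.ravel()>0
P=bydepth("scene",np.c_[u.ravel(),v.ravel()],D)[ok]
X=(P[:,:2]-p[:2])@e;Y=(P[:,:2]-p[:2])@[-e[1],e[0]];Z=P[:,2]-p[2]
k=(abs(Y)<.04)&(X>.05)&(X<.08)&(Z>.055)&(Z<.15)
print("bail X,Y,Z:",X[k].mean(),Y[k].mean(),"top",np.percentile(Z[k],99) if k.any() else None,k.sum())
for a in np.arange(.05,.14,.015):
    j=k&(Z>=a)&(Z<a+.015)
    if j.any(): print(round(a+.0075,4),X[j].mean(),Y[j].min(),Y[j].max(),j.sum())
b=(abs(Y)<.04)&(X>-.03)&(X<.17)&(Z>-.02)&(Z<.052)
print("body X",np.percentile(X[b],[1,99]),"Zlo,Zhi near/far",[ (np.percentile(Z[b&(X>a)&(X<a+.02)],[3,97]).round(4).tolist()) for a in (.02,.05,.08,.11)])
E
python3 bk.py
```

```text
[ 0.5591 -0.1231  0.0116] [179.9936  -0.0165   3.3646] 17.75 [-0.4991 -0.3587 -0.5686] 0.6946920803290918
bail X,Y,Z: 0.06487282178399618 -0.00669876209198046 top 0.12993720445355006 54
0.0575 0.06502684855155796 -0.025939720436311545 0.02289588288514318 5
0.0725 0.0645134281435086 -0.029488694705795626 0.023527203530847276 7
0.0875 0.06508273468209477 -0.029421364435506133 0.023161492947401933 14
0.1025 0.06485995879645427 -0.025462699726034436 0.02137615492890009 10
0.1175 0.06490794360966759 -0.026466482372485486 0.019401326668555943 10
0.1325 0.06469585337036231 -0.012977628051736712 0.007687986833694505 8
body X [-0.0259  0.1687] Zlo,Zhi near/far [[-0.0133, 0.0436], [-0.0119, 0.0474], [-0.0135, 0.0461], [-0.0139, 0.0454]]
```

Bail is 65 mm ahead of the TCP and upright. Grip firmly and lift.

{"method": "apply_moves", "body": {"series": [{"fingers": 4, "translation": [0, 0, 0], "roll": 0}, {"fingers": 4, "translation": [0, 0, 0], "roll": 0}, {"fingers": 4, "translation": [0, 0, 0], "roll": 0}, {"fingers": 4, "translation": [0, 0, 0], "roll": 0}, {"fingers": 4, "translation": [0, 0, 0], "roll": 0}], "grip_force": 55}}

```text
time: 18.3
tool_pos: [0.5591, -0.123, 0.0116]
tool_rot: [180.0, -0.0, 3.4]
ft_force: [1.1, 0.1, 0.8]
finger_gap: 0.569
grasp_force: 55.0
```

{"method": "apply_moves", "body": {"series": [{"fingers": 4, "translation": [0, 0, 1], "roll": 0}, {"fingers": 4, "translation": [0, 0, 2], "roll": 0}, {"fingers": 4, "translation": [0, 0, 3], "roll": 0}, {"fingers": 4, "translation": [0, 0, 2], "roll": 0}, {"fingers": 4, "translation": [0, 0, 1], "roll": 0}]}}

```text
time: 18.8
tool_pos: [0.56, -0.1231, 0.104]
tool_rot: [179.9, -0.2, 3.4]
ft_force: [0.2, -0.3, -1.6]
finger_gap: 0.573
grasp_force: 55.0
```

```bash
python3 bk.py
```

```text
[ 0.56   -0.1231  0.104 ] [179.9471  -0.1784   3.3704] 18.8 [ 0.2101 -0.2898 -1.5794] 0.572905988588139
bail X,Y,Z: 0.06464711231358038 -0.005428189279910471 top 0.13040970118761258 62
0.0575 0.06509919625319306 -0.026204434337963232 0.023956150812853263 5
0.0725 0.06442589454524998 -0.026693643742586648 0.024465188462143433 9
0.0875 0.0647736265827577 -0.028621440287100317 0.02346182775248671 13
0.1025 0.06462755274790674 -0.027657660754293246 0.02452802961329265 14
0.1175 0.06473363436365025 -0.02534193228516584 0.019756623354356476 11
0.1325 0.06438790692220708 -0.01377529307920101 0.010241224537322784 10
body X [-0.0072  0.1333] Zlo,Zhi near/far [[-0.0089, 0.0464], [-0.0092, 0.0483], [-0.009, 0.0467], [-0.0091, 0.0468]]
```

Basket stays level in the grip. Carry it up over the binders and in front of the frame, well short of the bar.

{"method": "apply_moves", "body": {"series": [{"fingers": 4, "translation": [0, 0, 4], "roll": 0}, {"fingers": 4, "translation": [0, 0, 4.5], "roll": 0}, {"fingers": 4, "translation": [0, 0, 4.5], "roll": 0}, {"fingers": 4, "translation": [0, 0, 4.5], "roll": 0}, {"fingers": 4, "translation": [0, 0, 4.5], "roll": 0}]}}

```text
time: 19.35
tool_pos: [0.5581, -0.1229, 0.3223]
tool_rot: [-180.0, 0.1, 3.4]
ft_force: [0.6, -0.2, -1.5]
finger_gap: 0.566
grasp_force: 55.0
```

{"method": "apply_moves", "body": {"series": [{"fingers": 4, "translation": [-1, 0, 4.5], "roll": 0}, {"fingers": 4, "translation": [-1, 0, 4.5], "roll": 0}, {"fingers": 4, "translation": [-2.5, 3.5, 0.5], "roll": 0}, {"fingers": 4, "translation": [-2.5, 4, 0], "roll": 0}, {"fingers": 4, "translation": [-2.5, 4, 0], "roll": 0}]}}

```text
time: 19.85
tool_pos: [0.4626, -0.0069, 0.4158]
tool_rot: [-180.0, 0.1, 3.3]
ft_force: [1.3, 1.7, -1.4]
finger_gap: 0.57
grasp_force: 55.0
```

{"method": "apply_moves", "body": {"series": [{"fingers": 4, "translation": [-0.9, 4, 0], "roll": 0.011}, {"fingers": 4, "translation": [-0.9, 4, 0], "roll": 0.011}, {"fingers": 4, "translation": [-0.9, 4, 0], "roll": 0.011}, {"fingers": 4, "translation": [-0.9, 4, 0], "roll": 0.011}, {"fingers": 4, "translation": [-0.9, 4, 0], "roll": 0.012}]}}

```text
time: 20.35
tool_pos: [0.4179, 0.1931, 0.4157]
tool_rot: [179.9, 0.1, 6.6]
ft_force: [1.2, -0.2, -0.5]
finger_gap: 0.569
grasp_force: 55.0
```

{"method": "apply_moves", "body": {"series": [{"fingers": 4, "translation": [0, 4, 0], "roll": 0}, {"fingers": 4, "translation": [0, 3.5, 0], "roll": 0}, {"fingers": 4, "translation": [0, 1.5, 0], "roll": 0}, {"fingers": 4, "translation": [0, 0, 0], "roll": 0}, {"fingers": 4, "translation": [0, 0, 0], "roll": 0}]}}

```text
time: 20.85
tool_pos: [0.4189, 0.2812, 0.4156]
tool_rot: [179.9, 0.1, 6.6]
ft_force: [0.1, -1.1, -1.3]
finger_gap: 0.572
grasp_force: 55.0
```

{"method": "apply_moves", "body": {"series": [{"fingers": 4, "translation": [0, 0, 0], "roll": 0}, {"fingers": 4, "translation": [0, 0, 0], "roll": 0}, {"fingers": 4, "translation": [0, 0, 0], "roll": 0}, {"fingers": 4, "translation": [0, 0, 0], "roll": 0}, {"fingers": 4, "translation": [0, 0, 0], "roll": 0}]}}

```text
time: 21.35
tool_pos: [0.4191, 0.2817, 0.4167]
tool_rot: [180.0, -0.0, 6.5]
ft_force: [-1.1, -0.6, -1.0]
finger_gap: 0.569
grasp_force: 55.0
```

```bash
python3 bk.py
```

```text
[0.4191 0.2817 0.4167] [179.9881  -0.0154   6.5464] 21.35 [-1.0951 -0.5964 -1.0348] 0.5689813852886191
bail X,Y,Z: 0.06584477866605329 -0.0026273044922976788 top 0.1282410768970883 53
0.0575 0.06600007481064106 -0.030381980481703142 0.027369920338770136 7
0.0725 0.06572193019713712 -0.03125750009279028 0.022113730200436856 9
0.0875 0.06565523760118233 -0.02979250167179287 0.026302065841212093 12
0.1025 0.06574584935834599 -0.028982924154223624 0.0292496978053039 9
0.1175 0.06604591538571435 -0.024583329779706026 0.023651394698079937 14
0.1325 0.06602853150640009 -0.011666490430121865 -0.0068493769452466335 2
body X [-0.0073  0.1352] Zlo,Zhi near/far [[-0.0095, 0.0457], [-0.0091, 0.0487], [-0.0091, 0.0448], [-0.0101, 0.0442]]
```

{"method": "apply_moves", "body": {"series": [{"fingers": 4, "translation": [0, -0.2, -4.5], "roll": 0}, {"fingers": 4, "translation": [0, 0, -4.5], "roll": 0}, {"fingers": 4, "translation": [0, 0, -4.5], "roll": 0}, {"fingers": 4, "translation": [0, 0, -4.5], "roll": 0}, {"fingers": 4, "translation": [0, 0, -4.5], "roll": 0}]}}

```text
time: 21.9
tool_pos: [0.4192, 0.2798, 0.1902]
tool_rot: [-180.0, -0.1, 6.6]
ft_force: [1.2, 0.1, -0.8]
finger_gap: 0.571
grasp_force: 55.0
```

{"method": "apply_moves", "body": {"series": [{"fingers": 4, "translation": [0, 0, -4], "roll": 0}, {"fingers": 4, "translation": [0, 0, -2.8], "roll": 0}, {"fingers": 4, "translation": [0, 0, -1], "roll": 0}, {"fingers": 4, "translation": [0, 0, 0], "roll": 0}, {"fingers": 4, "translation": [0, 0, 0], "roll": 0}]}}

```text
time: 22.4
tool_pos: [0.4199, 0.281, 0.1149]
tool_rot: [-179.9, -0.1, 6.6]
ft_force: [0.4, -0.4, -1.1]
finger_gap: 0.571
grasp_force: 55.0
```

{"method": "apply_moves", "body": {"series": [{"fingers": 4, "translation": [1, 0.1, 0], "roll": 0}, {"fingers": 4, "translation": [2, 0.25, 0], "roll": 0}, {"fingers": 4, "translation": [2, 0.2, 0], "roll": 0}, {"fingers": 4, "translation": [1.5, 0.2, 0], "roll": 0}, {"fingers": 4, "translation": [0, 0, 0], "roll": 0}]}}

```text
time: 22.9
tool_pos: [0.4877, 0.2877, 0.115]
tool_rot: [-179.9, -0.2, 6.4]
ft_force: [-0.1, -1.0, -1.3]
finger_gap: 0.572
grasp_force: 55.0
```

{"method": "apply_moves", "body": {"series": [{"fingers": 4, "translation": [0, 0, 0], "roll": 0}, {"fingers": 4, "translation": [0, 0, 0], "roll": 0}, {"fingers": 4, "translation": [0, 0, 0], "roll": 0}, {"fingers": 4, "translation": [0, 0, 0], "roll": 0}, {"fingers": 4, "translation": [0, 0, 0], "roll": 0}]}}

```text
time: 23.4
tool_pos: [0.4837, 0.2875, 0.1137]
tool_rot: [180.0, -0.0, 6.6]
ft_force: [0.2, -0.5, -1.3]
finger_gap: 0.572
grasp_force: 55.0
```

```bash
cat > lk.py <<'E'
from h import *
np.set_printoptions(precision=4,suppress=True)
s=readout.observe();p=s['tool_pos'];print(p,s['tool_rot'],s['time'],s['ft_force'],s['finger_gap'])
for n in("top","scene"):
    im,D=grab(n);cv2.imwrite("lk_%s.png"%n,im);v,u=np.mgrid[0:384,0:512]
    P=bydepth(n,np.c_[u.ravel(),v.ravel()],D)[D.ravel()>0]
    a=np.radians(6.55);e=np.array([np.cos(a),np.sin(a)]);c=np.array([.5955,.300])
    X=(P[:,:2]-c)@e;Y=(P[:,:2]-c)@[-e[1],e[0]];Z=P[:,2]
    print(n)
    for z in np.arange(.15,.32,.01):
        k=(X>-.06)&(X<.03)&(abs(Y)<.034)&(Z>=z)&(Z<z+.01)
        if k.any(): print(round(z+.005,3),sorted(zip((X[k]*1000).astype(int).tolist(),(Y[k]*1000).astype(int).tolist()))[:14])
E
python3 lk.py
```

```text
[0.4837 0.2875 0.1137] [179.9867  -0.0085   6.6059] 23.4 [ 0.19   -0.4832 -1.349 ] 0.5724667299261256
top
0.155 [(-19, -27), (-15, -27), (4, -24), (9, -24), (14, -24), (20, -25), (21, -17), (22, -21), (22, -13), (22, -9), (22, -5)]
0.165 [(16, -25), (20, 0), (21, -2), (22, 13)]
0.195 [(6, 3)]
0.205 [(1, 0), (4, 0), (9, 0), (9, 3), (12, 0), (13, 2), (14, 6), (16, 2)]
0.215 [(17, 0), (21, 0)]
0.245 [(10, 0)]
0.255 [(4, -1), (9, 2)]
0.265 [(-2, 0), (-1, -2), (2, 0)]
0.275 [(-9, 0)]
0.285 [(20, 0)]
0.295 [(-17, -2), (0, -1)]
0.305 [(-17, -1), (-17, 1), (-14, -1), (-13, 1), (-11, 0), (-7, 4), (-3, -9), (-3, -5), (-2, -12), (-2, 8), (-2, 11), (-1, -30), (-1, -23), (-1, 15)]
0.315 [(-13, -3), (-10, 0), (-9, -3), (-6, 0), (-6, 2), (-2, -20), (-2, 0), (-2, 2), (0, 0), (2, 3), (3, 2), (4, -1), (8, 2), (9, 0)]
scene
0.265 [(-11, -3), (-7, -2)]
0.275 [(-15, 0), (-15, 1), (-11, -4), (-11, 0), (-8, 1)]
0.285 [(-23, 1), (-22, -2), (-22, -1), (-19, -5), (-19, -4), (-18, -9), (-16, -1), (-15, -3), (-15, -3), (-12, -1), (18, 0), (18, 2), (22, 6)]
0.295 [(-23, -2), (-20, 0), (-19, -6), (-19, 0), (-16, -4), (-16, -3), (-16, -1), (14, 8), (17, -1), (18, -4), (21, 1), (21, 3), (21, 3)]
0.305 [(-20, -1), (-17, -1), (-17, 0), (-13, -5), (-13, -1), (-10, -5), (-10, 0), (-6, -2), (-3, 0), (-3, 3), (-2, -26), (-2, -17), (-2, -8), (0, -19)]
0.315 [(-14, 0), (-7, -2), (-7, 5), (-3, -3), (-3, 1), (0, -5), (0, 0), (2, 1), (3, 2), (6, 1), (6, 2), (9, -10), (10, -6), (13, -4)]
```

{"method": "apply_moves", "body": {"series": [{"fingers": 4, "translation": [0.8, 0.1, 0], "roll": 0}, {"fingers": 4, "translation": [0.9, 0.1, 0], "roll": 0}, {"fingers": 4, "translation": [0.9, 0.1, 0], "roll": 0}, {"fingers": 4, "translation": [0, 0, 0], "roll": 0}, {"fingers": 4, "translation": [0, 0, 0], "roll": 0}]}}

```text
time: 24.0
tool_pos: [0.5102, 0.2904, 0.1133]
tool_rot: [-180.0, 0.0, 6.6]
ft_force: [-0.9, 0.9, -0.8]
finger_gap: 0.575
grasp_force: 55.0
```

{"method": "apply_moves", "body": {"series": [{"fingers": 4, "translation": [0.6, 0.1, 0], "roll": 0}, {"fingers": 4, "translation": [0.6, 0, 0], "roll": 0}, {"fingers": 4, "translation": [0.4, 0.1, 0], "roll": 0}, {"fingers": 4, "translation": [0, 0, 0], "roll": 0}, {"fingers": 4, "translation": [0, 0, 0], "roll": 0}]}}

```text
time: 24.5
tool_pos: [0.5259, 0.2925, 0.1135]
tool_rot: [180.0, 0.0, 6.6]
ft_force: [-0.4, 0.9, -1.4]
finger_gap: 0.575
grasp_force: 55.0
```

```bash
python3 lk.py
```

```text
[0.5259 0.2925 0.1135] [179.9971   0.0161   6.5763] 24.5 [-0.4472  0.8649 -1.3739] 0.5745364906695976
top
0.305 [(2, -30), (6, -30), (6, -27)]
scene
0.245 [(-59, -8), (-46, 9), (-42, 10), (-42, 11)]
0.255 [(-59, -13), (-59, -10), (-55, -20), (-55, -11), (-52, -11), (-52, -10), (-51, -19), (-48, -16), (-48, -15), (-46, 2), (-46, 12), (-45, -3), (-44, -13)]
0.265 [(-59, -16), (-59, -14), (-56, -8), (-55, -19), (-55, -13), (-52, -12), (-52, -11), (-48, -21), (-48, -15)]
0.275 [(-59, -13), (-56, -15), (-52, -10), (-49, -20), (-49, -20), (-48, -19), (-45, -18), (-45, -13), (-42, -20), (-42, -15), (-39, -14), (-38, -17), (-35, -17), (-35, -17)]
0.285 [(-59, -31), (-45, -31), (-42, -28), (-39, -24), (-39, -18), (-35, -20), (-35, -18), (-32, -19), (-32, -16), (-32, -12), (-31, 32), (-22, -2), (-22, 0), (-19, -5)]
0.295 [(-59, -29), (-59, -27), (-56, -32), (-56, -32), (-56, -28), (-53, -29), (-52, -30), (-50, -23), (-49, -22), (-49, -22), (-46, -24), (-46, -22), (-46, -19), (-45, -33)]
0.305 [(-57, -31), (-56, -29), (-53, -29), (-53, -27), (-53, -25), (-50, -31), (-50, -22), (-47, -20), (-46, -28), (-43, -19), (-40, -23), (-40, -19), (-37, -16), (-20, 2)]
0.315 [(-53, -33), (-53, -33), (-50, -27), (-47, -29), (-46, -33), (-43, -33), (-43, -33), (-41, -15), (-40, -25), (-40, -25), (-37, -20), (-37, -18), (-34, -14), (-34, -12)]
```

Bail is over the curl's free end, with no contact and the hook unmoved. Lower into the curl.

{"method": "apply_moves", "body": {"series": [{"fingers": 4, "translation": [0, 0, -0.6], "roll": 0}, {"fingers": 4, "translation": [0.1, 0, -0.7], "roll": 0}, {"fingers": 4, "translation": [0.1, 0, -0.7], "roll": 0}, {"fingers": 4, "translation": [0.1, 0, -0.7], "roll": 0}, {"fingers": 4, "translation": [0, 0, 0], "roll": 0}]}}

```text
time: 25.1
tool_pos: [0.5284, 0.2918, 0.085]
tool_rot: [179.9, 0.1, 6.6]
ft_force: [-0.7, 0.3, -0.4]
finger_gap: 0.572
grasp_force: 55.0
```

{"method": "apply_moves", "body": {"series": [{"fingers": 4, "translation": [0, 0, -0.4], "roll": 0}, {"fingers": 4, "translation": [0, 0, -0.3], "roll": 0}, {"fingers": 4, "translation": [0, 0, 0], "roll": 0}, {"fingers": 4, "translation": [0, 0, 0], "roll": 0}, {"fingers": 4, "translation": [0, 0, 0], "roll": 0}]}}

```text
time: 25.6
tool_pos: [0.5291, 0.2925, 0.0798]
tool_rot: [-180.0, -0.0, 6.6]
ft_force: [-0.4, 0.0, -1.5]
finger_gap: 0.57
grasp_force: 55.0
```

{"method": "apply_moves", "body": {"series": [{"fingers": 4, "translation": [0, 0, -0.2], "roll": 0}, {"fingers": 4, "translation": [0, 0, 0], "roll": 0}, {"fingers": 4, "translation": [0, 0, 0], "roll": 0}, {"fingers": 4, "translation": [0, 0, 0], "roll": 0}, {"fingers": 4, "translation": [0, 0, 0], "roll": 0}]}}

```text
time: 26.1
tool_pos: [0.5294, 0.2928, 0.0781]
tool_rot: [-180.0, -0.1, 6.6]
ft_force: [0.3, -0.3, 2.4]
finger_gap: 0.57
grasp_force: 55.0
```

Upward force at the expected seated height. Release slowly and back straight out.

{"method": "apply_moves", "body": {"series": [{"fingers": 5.2, "translation": [0, 0, 0], "roll": 0}, {"fingers": 5.6, "translation": [0, 0, 0], "roll": 0}, {"fingers": 6, "translation": [0, 0, 0], "roll": 0}, {"fingers": 6.4, "translation": [0, 0, 0], "roll": 0}, {"fingers": 6.6, "translation": [0, 0, 0], "roll": 0}]}}

```text
time: 26.6
tool_pos: [0.5289, 0.2924, 0.0774]
tool_rot: [180.0, 0.0, 6.6]
ft_force: [0.1, -0.1, 0.2]
finger_gap: 0.738
grasp_force: 0.0
```

{"method": "apply_moves", "body": {"series": [{"fingers": 6.6, "translation": [0, 0, 0], "roll": 0}, {"fingers": 6.6, "translation": [0, 0, 0], "roll": 0}, {"fingers": 6.6, "translation": [-0.5, -0.05, 0], "roll": 0}, {"fingers": 6.6, "translation": [-1, -0.1, 0], "roll": 0}, {"fingers": 6.6, "translation": [-1, -0.15, 0], "roll": 0}]}}

```text
time: 27.1
tool_pos: [0.5028, 0.2895, 0.0775]
tool_rot: [180.0, 0.0, 6.6]
ft_force: [-0.1, -0.4, -0.0]
finger_gap: 0.757
grasp_force: 0.0
```

{"method": "apply_moves", "body": {"series": [{"fingers": 6.6, "translation": [-1.5, -0.2, 0], "roll": 0}, {"fingers": 6.6, "translation": [-2, -0.2, 0], "roll": 0}, {"fingers": 6.6, "translation": [-2, -0.2, 0], "roll": 0}, {"fingers": 6.6, "translation": [-2, -0.2, 0], "roll": 0}, {"fingers": 6.6, "translation": [0, 0, 3], "roll": 0}]}}

```text
time: 27.6
tool_pos: [0.4229, 0.2789, 0.1048]
tool_rot: [179.7, 0.5, 6.8]
ft_force: [0.4, -0.3, 0.5]
finger_gap: 0.76
grasp_force: 0.0
```

{"method": "apply_moves", "body": {"series": [{"fingers": 6.6, "translation": [0, -1, 4], "roll": 0}, {"fingers": 6.6, "translation": [0, -1, 4], "roll": 0}, {"fingers": 6.6, "translation": [0, -1, 4], "roll": 0}, {"fingers": 6.6, "translation": [0, -2, 4], "roll": 0}, {"fingers": 6.6, "translation": [0, -3, 4], "roll": 0}]}}

```text
time: 28.1
tool_pos: [0.4273, 0.2021, 0.3089]
tool_rot: [-180.0, -0.0, 6.8]
ft_force: [0.9, -2.0, -0.3]
finger_gap: 0.755
grasp_force: 0.0
```

{"method": "apply_moves", "body": {"series": [{"fingers": 6.6, "translation": [0, -4, 2], "roll": 0}, {"fingers": 6.6, "translation": [0, -4, 2], "roll": 0}, {"fingers": 6.6, "translation": [0, -4, 0], "roll": 0}, {"fingers": 6.6, "translation": [0, -4, 0], "roll": 0}, {"fingers": 6.6, "translation": [0, -4, 0], "roll": 0}]}}

```text
time: 28.6
tool_pos: [0.4277, 0.0003, 0.3475]
tool_rot: [179.9, -0.0, 6.6]
ft_force: [0.2, 0.1, 0.5]
finger_gap: 0.762
grasp_force: 0.0
```

```bash
cat > fin.py <<'E'
from h import *
np.set_printoptions(precision=4,suppress=True)
s=readout.observe();print(s['tool_pos'],s['time'])
im,D=grab("top");cv2.imwrite("pics/fin.png",cv2.resize(im[130:260,100:360],None,fx=3,fy=3,interpolation=cv2.INTER_CUBIC))
v,u=np.mgrid[0:384,0:512];P=bydepth("top",np.c_[u.ravel(),v.ravel()],D)[D.ravel()>0]
for n,a,b in(("new",.255,.345),("nb",.352,.44)):
    k=(P[:,0]>.48)&(P[:,0]<.72)&(P[:,1]>a)&(P[:,1]<b)
    q=P[k&(P[:,2]>.045)&(P[:,2]<.14)]; print(n,len(q),cv2.minAreaRect(q[:,:2].astype(np.float32)),[q[abs(q[:,0]-x)<.02,2].max() for x in (.545,.64)])
    q=P[k&(P[:,2]>.15)&(P[:,2]<.285)]; print(len(q),q.mean(0),q.min(0),q.max(0))
E
python3 fin.py
```

```text
[0.4277 0.0003 0.3475] 28.6
new 263 ((0.5979844331741333, 0.3009611964225769), (0.1407625377178192, 0.05186597630381584), 5.470804691314697) [np.float64(0.12971170271686328), np.float64(0.12480313668717846)]
47 [0.599  0.2992 0.212 ] [0.5798 0.2756 0.1539] [0.6185 0.324  0.2816]
nb 298 ((0.5866460800170898, 0.39581161737442017), (0.1417936384677887, 0.05303942784667015), 6.276712417602539) [np.float64(0.12675089156349562), np.float64(0.1254937677142416)]
55 [0.5872 0.3947 0.2162] [0.5634 0.3703 0.1505] [0.6065 0.419  0.2835]
```

View pics/fin.png

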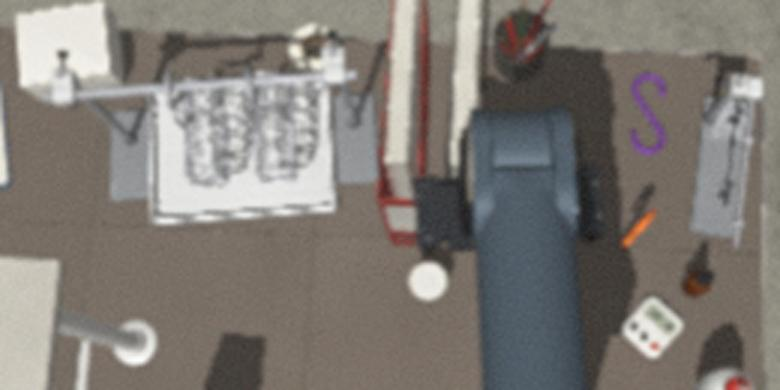

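The picture shows the basket hanging at (290,130), next to the undisturbed neighbour at (215,130). Both are over the tray, and the small hooks, bottle, pot and timer are in place. The purple look-alike, which was balanced upright, now lies flat at (648,115). My hand must have tipped it during the re-grip, because I didn't recheck its clearance after shifting the basket. I'll leave it as it lies, since handling it again would only disturb it more. I let things settle and check that the basket is still.

{"method": "apply_moves", "body": {"series": [{"fingers": 6.6, "translation": [0, 0, 0], "roll": 0}, {"fingers": 6.6, "translation": [0, 0, 0], "roll": 0}, {"fingers": 6.6, "translation": [0, 0, 0], "roll": 0}, {"fingers": 6.6, "translation": [0, 0, 0], "roll": 0}, {"fingers": 6.6, "translation": [0, 0, 0], "roll": 0}]}}

```text
time: 29.15
tool_pos: [0.429, 0.0024, 0.3476]
tool_rot: [180.0, -0.0, 6.7]
ft_force: [0.2, 0.1, -0.5]
finger_gap: 0.76
grasp_force: 0.0
```

{"method": "apply_moves", "body": {"series": [{"fingers": 6.6, "translation": [0, 0, 0], "roll": 0}, {"fingers": 6.6, "translation": [0, 0, 0], "roll": 0}, {"fingers": 6.6, "translation": [0, 0, 0], "roll": 0}, {"fingers": 6.6, "translation": [0, 0, 0], "roll": 0}, {"fingers": 6.6, "translation": [0, 0, 0], "roll": 0}]}}

```text
time: 29.65
tool_pos: [0.429, 0.0014, 0.3476]
tool_rot: [180.0, -0.0, 6.6]
ft_force: [-0.1, -0.7, 0.1]
finger_gap: 0.761
grasp_force: 0.0
```

```bash
python3 - <<'E'
from h import *
a,_=grab("top");fs=[]
for i in range(8):
    b,D=grab("top");fs.append(b)
    r=slice(150,205);c=slice(180,215)
    print(i,np.abs(b[r,c].astype(int)-a[r,c]).mean().round(2),np.abs(b[r,150:180].astype(int)-a[r,150:180]).mean().round(2))
E
python3 fin.py
```

```text
0 2.16 1.9
1 2.24 1.93
2 2.56 1.94
3 2.6 1.94
4 2.61 1.88
5 2.52 1.97
6 2.61 1.88
7 2.44 1.91
[0.429  0.0015 0.3476] 30.1
new 261 ((0.5988926291465759, 0.3019166886806488), (0.14161762595176697, 0.05146735906600952), 6.013835906982422) [np.float64(0.1266532393036186), np.float64(0.12156065878104605)]
47 [0.5984 0.2996 0.2094] [0.5812 0.2756 0.1525] [0.6166 0.325  0.2768]
nb 298 ((0.587926983833313, 0.39614614844322205), (0.1428699493408203, 0.052145518362522125), 6.580813407897949) [np.float64(0.12760858968570754), np.float64(0.12463584352344581)]
52 [0.5871 0.3951 0.2159] [0.563  0.3714 0.1626] [0.6066 0.4188 0.2846]
```

A slight residual swing remains, so I wait a few seconds more.

{"method": "apply_moves", "body": {"series": [{"fingers": 6.6, "translation": [0, 0, 0], "roll": 0}, {"fingers": 6.6, "translation": [0, 0, 0], "roll": 0}, {"fingers": 6.6, "translation": [0, 0, 0], "roll": 0}, {"fingers": 6.6, "translation": [0, 0, 0], "roll": 0}, {"fingers": 6.6, "translation": [0, 0, 0], "roll": 0}]}}

```text
time: 30.65
tool_pos: [0.429, 0.0015, 0.3476]
tool_rot: [180.0, -0.0, 6.6]
ft_force: [-0.4, 0.2, 0.4]
finger_gap: 0.758
grasp_force: 0.0
```

{"method": "apply_moves", "body": {"series": [{"fingers": 6.6, "translation": [0, 0, 0], "roll": 0}, {"fingers": 6.6, "translation": [0, 0, 0], "roll": 0}, {"fingers": 6.6, "translation": [0, 0, 0], "roll": 0}, {"fingers": 6.6, "translation": [0, 0, 0], "roll": 0}, {"fingers": 6.6, "translation": [0, 0, 0], "roll": 0}]}}

```text
time: 31.15
tool_pos: [0.429, 0.0015, 0.3476]
tool_rot: [180.0, -0.0, 6.6]
ft_force: [0.4, -0.4, 0.4]
finger_gap: 0.759
grasp_force: 0.0
```

{"method": "apply_moves", "body": {"series": [{"fingers": 6.6, "translation": [0, 0, 0], "roll": 0}, {"fingers": 6.6, "translation": [0, 0, 0], "roll": 0}, {"fingers": 6.6, "translation": [0, 0, 0], "roll": 0}, {"fingers": 6.6, "translation": [0, 0, 0], "roll": 0}, {"fingers": 6.6, "translation": [0, 0, 0], "roll": 0}]}}

```text
time: 31.65
tool_pos: [0.429, 0.0015, 0.3476]
tool_rot: [180.0, -0.0, 6.6]
ft_force: [-0.6, 0.1, 0.7]
finger_gap: 0.76
grasp_force: 0.0
```

{"method": "apply_moves", "body": {"series": [{"fingers": 6.6, "translation": [0, 0, 0], "roll": 0}, {"fingers": 6.6, "translation": [0, 0, 0], "roll": 0}, {"fingers": 6.6, "translation": [0, 0, 0], "roll": 0}, {"fingers": 6.6, "translation": [0, 0, 0], "roll": 0}, {"fingers": 6.6, "translation": [0, 0, 0], "roll": 0}]}}

```text
time: 32.15
tool_pos: [0.429, 0.0015, 0.3476]
tool_rot: [180.0, -0.0, 6.6]
ft_force: [0.4, 0.4, 0.1]
finger_gap: 0.761
grasp_force: 0.0
```

{"method": "apply_moves", "body": {"series": [{"fingers": 6.6, "translation": [0, 0, 0], "roll": 0}, {"fingers": 6.6, "translation": [0, 0, 0], "roll": 0}, {"fingers": 6.6, "translation": [0, 0, 0], "roll": 0}, {"fingers": 6.6, "translation": [0, 0, 0], "roll": 0}, {"fingers": 6.6, "translation": [0, 0, 0], "roll": 0}]}}

```text
time: 32.65
tool_pos: [0.429, 0.0015, 0.3476]
tool_rot: [180.0, -0.0, 6.6]
ft_force: [0.2, -0.3, -0.4]
finger_gap: 0.76
grasp_force: 0.0
```

{"method": "apply_moves", "body": {"series": [{"fingers": 6.6, "translation": [0, 0, 0], "roll": 0}, {"fingers": 6.6, "translation": [0, 0, 0], "roll": 0}, {"fingers": 6.6, "translation": [0, 0, 0], "roll": 0}, {"fingers": 6.6, "translation": [0, 0, 0], "roll": 0}, {"fingers": 6.6, "translation": [0, 0, 0], "roll": 0}]}}

```text
time: 33.15
tool_pos: [0.429, 0.0015, 0.3476]
tool_rot: [180.0, -0.0, 6.6]
ft_force: [0.1, -0.1, -0.2]
finger_gap: 0.755
grasp_force: 0.0
```

```bash
python3 - <<'E'
from h import *
a,_=grab("top")
for i in range(10):
    b,D=grab("top");r=slice(150,205)
    print(np.abs(b[r,180:215].astype(int)-a[r,180:215]).mean().round(2),np.abs(b[r,150:180].astype(int)-a[r,150:180]).mean().round(2),end="; ")
E
python3 fin.py
```

```text
1.99 1.92; 2.01 1.91; 1.9 1.91; 1.94 1.92; 1.96 1.96; 1.98 1.94; 1.96 1.88; 1.96 1.9; 1.96 1.86; 1.94 1.92; [0.429  0.0015 0.3475] 33.7
new 261 ((0.5981056690216064, 0.3015919029712677), (0.1405571848154068, 0.05090750381350517), 5.816274166107178) [np.float64(0.12963750343646718), np.float64(0.12555683449150146)]
46 [0.5986 0.2992 0.2101] [0.5801 0.275  0.1546] [0.6161 0.3251 0.2776]
nb 298 ((0.5880346298217773, 0.3962689936161041), (0.14257510006427765, 0.052082549780607224), 6.2345194816589355) [np.float64(0.1249355245258772), np.float64(0.12604323398221173)]
55 [0.5873 0.3949 0.2158] [0.5647 0.3692 0.1556] [0.6069 0.4193 0.2849]
```

Still now; handing in.

```bash
python3 -c "from station import job; print(job.job_done())"
```

```text
the job is handed in; nothing more can be done
None
```

The basket hangs still from the large S-hook, over the tray and about 95 mm from its undisturbed neighbour, but I knocked the free-standing purple look-alike hook over flat on the bench, most likely with the gripper while re-gripping the basket, and left it lying there.

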